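# Push a sample vial home in the shielded counter

### The arm

A 7-joint arm with a two-finger parallel gripper is mounted at the origin on a cart in front of the work surface, level with it; the furniture and walls round the work are solid. World frame = base frame: x ahead of the robot, y to its left, z up, the work surface at z = 0. Lengths are in m, angles in rad, forces in N, time in s.
With the tool pointing down it reaches from about 0.375 to 0.925 m from the base axis. Payload 3.1 kg.
Tool frame: the origin (TCP) lies on the mounting face of the last link; the fingertips stand 173 mm ahead of it and the grasp point (between the pads) lies 155 mm ahead of it (manip.pinch_z is the distance from the TCP to the grasp point, in m); z points along the fingers, y is the direction in which the jaws open and shut (so a half turn about z gives the same grasp; the last joint's range is limited). The gripper opens to 85 mm and grips with 20 to 120 N. Pads are 22 mm wide; open, the fingers measure 114 mm over their backs; the gripper's body (76 mm by 85 mm) begins 54 mm behind the grasp point. The pads swing forward as they close: fully open they stand 13 mm farther back than shut.
Start: joints at [-1.392, 0.383, 0.044, 1.598, -0.018, 1.161, -0.05], TCP at [0.178, 0.625, 0.405] pointing down, gripper open.
Joint ranges: [-2.61, 2.61], [-0.41, 2.15], [-1.48, 1.57], [0, 2.5], [-1.57, 4.71], [0.05, 1.97], [-2.85, 2.85]. Speed limits (rad/s): [2.79, 2.79, 3.14, 3.14, 3.14, 3.14, 3.14].

### API

Orientations are given as [roll, pitch, yaw] about the fixed x, y, z axes, in that order (R = Rz(yaw) Ry(pitch) Rx(roll)).
In Python, from bench import readout, imaging, job, manip gives the robot as it stands.
- The arm moves only by the tool jog_arm, never from a script. Its argument "increments" is one flat list of numbers, 5 for each row, row after row: the shift along the tool's x, y, z in m, then the turn about the tool's z in rad, then the finger opening in m, from 0 to 0.0854. In form: [x, y, z, yaw, fingers, x, y, z, yaw, fingers, ...]. A call has 1 to 12 rows; each row shifts and turns the pose as measured when the row begins, along the tool's axes as they then stand; what a row does not reach is not made up. A row lasts 1/12 s, in which the tool goes at most 41.7 mm and 7.16 degrees, less where a joint would pass 70% of its speed; a pose out of reach is approached as far as the arm can. A call is refused whole if a number of a shift passes 0.0417 or a number of a turn 0.125, either way. A call with a gripper value outside its range is refused whole. The fingers move at their own pace and stop on an object; the grip force is fixed at half the most. Time passes only in rows, so rows that do not move let the fingers close. It gives the time, the measured TCP pose, the force and the opening at its end, in the units of the state.
- readout.sense(): the state, without advancing time (a new reading comes with each control period).
- imaging.snapshot(name): name is "scene" or "top" or "wrist"; returns a dict with "pixels" (480x640x3 uint8, blue, green, red), "range_z" (480x640 float32, m along the optical axis (not along the pixel's ray), 0 where there is no reading), "camera_matrix" (3x3 intrinsics, pixels), "distortion" ([k1, k2, p1, p2, k3] as OpenCV has them; the pictures are not rectified), "rvec" (rotation vector, rad) and "tvec" (3), from world to camera coordinates, as OpenCV has them; the wrist camera has in their place "hand_eye" (4x4, takes a point from camera to tool coordinates, whose origin is the TCP and whose axes are the flange's). Camera axes: x right, y down, z forward; pixel columns grow to the right and rows downward; lengths in m; the calibration is good to about 2 mm. A picture is of the moment at which its call begins: read the wrist's pose just before it.
- job.finish_job(): hands the job in, once; it reports no verdict.
The state is a dict: "time": time; "joints": joint angles; "qvel": joint speeds; "joint_torque": joint torques, N m; "tcp_pos": TCP position; "ee_rot": TCP orientation; "contact_force": force on the tool from outside, world axes, zero at the start; "moment": the same for the moment, N m; "width": finger opening in m.
Only numpy, scipy, OpenCV 4.12 (cv2) and the standard library are available. Lean on these libraries where they do the work, as an engineer would, in place of code of your own. Each camera call takes 0.05 s, during which the arm holds its last target.

### The job

Load the sample vial for counting: take the wooden push stick by its upright handle from its rest and use it to slide the vial that stands in the counter's loading trough along the channel and through the tunnel until it sits fully home against the sprung cushion inside. Feel for the cushion and push gently, because the vial is glass; then draw the stick out, lay it back in its rest and leave everything else on the table where it is.

Things in the scene. Friction and masses are not known exactly. Their poses are not given: they have to be found in the camera images.
- counter: shielded vial counter, fixed: grey block with a round detector head on top, low open trough before it. Origin on the table under the tunnel mouth; x along the channel into the tunnel, z up. Straight channel, 25 mm wide, floor z = 12 mm. x < 0: open trough; x > 0: closed tunnel, 56 mm high, in a block 160 long, 90 wide, top z = 92 mm; head 62 mm diameter at x = 100 mm, up to z = 148 mm
- trough_end (a point): on the channel floor at the trough's rear end, open and slightly flared to the rear, counter x = -112 mm. The trough's walls are 16 mm high (tops 28 mm above the table), their outer faces 19 mm from the middle line (22 at the flare); the base plate under it is 80 mm wide. The vial starts 35 to 75 mm ahead of here
- tunnel_mouth (a point): on the channel floor where the tunnel begins, counter x = 0. Deep in the tunnel stands a sprung cushion: its face is 65 to 125 mm past this point, wherever the last user clamped it; it is hidden in there and its place is not measured: feel for it. It starts to yield at about 1 N, stiffens by 2.5 N per mm and is solid after 4 mm
- shoe_entry (a point): on the channel floor 18 mm past the mouth, where two sprung brass shoes begin that grip the vial's sides, at hidden friction. Wedging the vial in between them (lead-in 14 mm long) takes a push of about 4 to 7 N; sliding it on takes about 2.5 to 4.5 N all the way to the cushion; they hold it where it is left
- vial: the sample vial: glass, plain cap, 22 mm diameter, 44 mm tall, 13 to 25 g, standing in the trough, the only one there. Origin at the centre of its underside, z up. Home: its side touches the cushion, its axis then 11 mm before the cushion's face. It must never be pressed with more than 18 N or tip
- push_stick: wooden push stick, 70 g, in the rest: straight bar 14 x 14 mm with an upright handle at the rear and a dark push pad at the front. Origin on its underside below the handle's centre; x along the bar to the pad, z up. Bar from x = -30 to 152 mm. In use its underside slides on the channel floor or runs a few mm above it
- stick_handle (a point): in the stick's upright handle, 45 mm above its underside: where to grip it. Handle 22 mm along the stick, 16 mm across, rounded edges, from 14 to 66 mm above the underside
- stick_pad (a point): centre of the stick's flat push face, 160 mm ahead of the handle's centre; the pad is 16 mm wide and reaches from 0 to 26 mm above the underside
- stick_rest: grey plastic rest, fixed: plate 150 x 44 x 6 mm with two U saddles at x = -30 and +55 mm, each 12 mm long, 22 mm clear width, flared at the top, 33 mm high. Origin under the plate's centre, x along the slot, z up. The stick lies in both saddles, handle up, pad towards +x
- rest_seat (a point): where the stick's origin belongs when it lies in its rest: rest x = -67 mm, y = 0, 14 mm above the table; 25 mm to either side along the rest is as good
- vial_a: bystander: capped vial 22 x 44 mm standing on the table, origin under its centre
- vial_b: bystander: capped vial 22 x 44 mm standing on the table beside the other, origin under its centre
- dropper: bystander: brown dropper bottle, 33 mm diameter, 90 mm tall, standing on the table, origin under its centre
- kitchen_timer: bystander: round wind-up timer, 62 mm diameter, 34 mm tall, on the table, origin under its centre
- dropper_small: bystander: smaller brown dropper bottle, 29 mm diameter, 76 mm tall, standing on the table, origin under its centre
- roll: bystander: roll of blank labels, 62 mm diameter, 25 mm high, lying flat on the table, origin under its centre
- tweezers: bystander: steel forceps, 127 x 14 x 8 mm, lying on the table, origin under its centre

How it is judged:
On the way:
1. the push stick presses the vial home against the cushion in the tunnel (horizontal distance between vial and cushion_c0 below 0.0155 m and contact force between push_stick and vial above 1 N), for 0.1 s.
At the end, for the whole second after the job is handed in: the vial stands at rest with no more than 2 mm between it and the cushion; the stick lies at rest in both saddles of its rest, handle up, its origin 45 to 95 mm behind the rest's centre and within 6 mm of its middle line (horizontal distance between vial and cushion_c0 below 0.016 m and angle between vial's own z axis and vertical below 0.15 rad and linear speed of each of vial, push_stick below 0.01 m/s and x of push_stick in the frame of stick_rest between -0.095 and -0.045 m and y of push_stick in the frame of stick_rest between -0.006 and 0.006 m and z of push_stick in the frame of stick_rest below 0.018 m and angle between push_stick's own z axis and vertical below 0.12 rad and angle between the x axis of push_stick and the x axis of stick_rest, either way round below 0.15 rad); the robot touches nothing.
It fails at once if the stick presses the glass vial with more than 18 N (contact force between push_stick and vial above 18 N).
It fails at once if the vial tips by more than 25 degrees (angle between vial's own z axis and vertical above 0.44 rad).
It fails at once if one of the other loose things on the table is moved more than 25 mm (distance of any of vial_a, vial_b, dropper, dropper_small, kitchen_timer, roll, tweezers from where it was at the start of the episode above 0.025 m).
It also fails if it takes over 50 s, if anything falls off the work surface, if the arm or the gripper's body presses on something with over 40 N, if the wrist force passes 120 N, or if a joint passes its speed limit or range.

## Working session

There is one attempt and no reset: what is moved stays moved. The work goes in short steps, Python scripts to look and compute and a tool call to move; the robot and the scene stay as the last step left them, time stands still between calls to the robot, and variables do not carry over. Pictures are saved under pics/ and viewed, and the job is handed in when it is done.

Besides the shell and the picture viewer there is one more tool, called as a command line: name --argument value ..., lists and objects as JSON in quotes. jog_arm: Moves the arm, as the interface text tells. Its arguments: {"type":"object","properties":{"increments":{"type":"array","items":{"type":"number"}}},"required":["increments"]}

```bash
mkdir -p pics; cat > h.py <<'E'
import numpy as np, cv2
from bench import readout, imaging, job, manip
def snap(n,fn):
    s=readout.sense(); d=imaging.snapshot(n); cv2.imwrite('pics/'+fn,d['pixels']); np.savez('pics/'+fn+'.npz',**{k:np.array(v) for k,v in d.items()},tcp=s['tcp_pos'],rot=s['ee_rot']); return d
def cloud(fn):
    d=np.load('pics/'+fn+'.npz'); z=d['range_z']; h,w=z.shape
    u,v=np.meshgrid(np.arange(w),np.arange(h))
    p=cv2.undistortPoints(np.stack([u,v],-1).reshape(-1,1,2).astype(float),d['camera_matrix'],d['distortion']).reshape(h,w,2)
    P=np.dstack([p[...,0]*z,p[...,1]*z,z])
    if 'rvec' in d:
        R=cv2.Rodrigues(d['rvec'])[0]; W=(P-d['tvec'].reshape(3))@R
    else:
        from scipy.spatial.transform import Rotation as Ro
        T=d['hand_eye']; P=P@T[:3,:3].T+T[:3,3]; W=P@Ro.from_euler('xyz',d['rot']).as_matrix().T+d['tcp']
    W[z==0]=np.nan
    return W,d['pixels']
E
python3 - <<'E'
from h import *
print(readout.sense())
for n in('scene','top','wrist'):
    snap(n,n+'0.png')
E
```

```text
{'time': 0.0, 'joints': array([-1.39178628,  0.38383293,  0.04385132,  1.59959294, -0.01790262,
        1.16116817, -0.0499288 ]), 'qvel': array([-1.87333215e-03,  5.99701151e-04, -1.09380913e-03, -2.49681131e-04,
        1.33953707e-03, -2.17175696e-05, -1.43039744e-03]), 'joint_torque': array([-3.85319008e-04, -4.33468258e+01,  1.02434635e+00, -2.49512136e+01,
        1.05727371e-02,  1.15036147e-02, -6.49576862e-06]), 'tcp_pos': array([0.17749517, 0.62478743, 0.40327938]), 'ee_rot': array([-3.13898800e+00,  1.44246178e-04,  2.86481630e+00]), 'contact_force': array([-0.69279204,  0.60497808,  0.39509218]), 'moment': array([-0.00942978,  0.02321636,  0.00757141]), 'width': 0.08535880958087375}
```

View pics/top0.png

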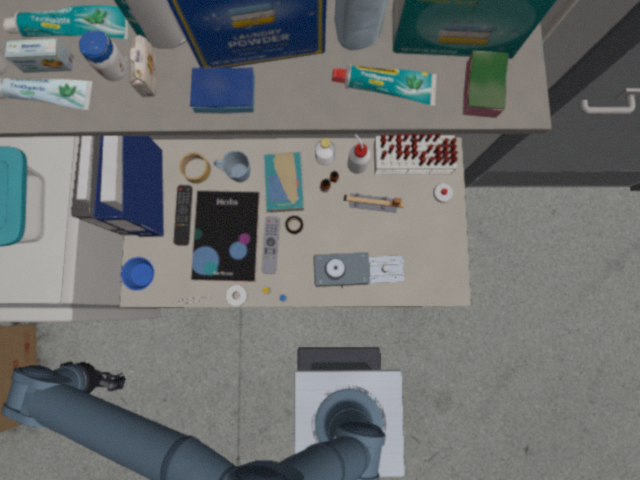

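View pics/scene0.png

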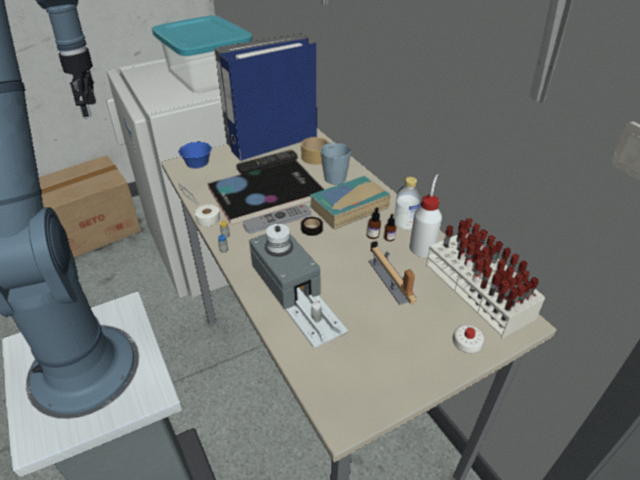

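View pics/wrist0.png

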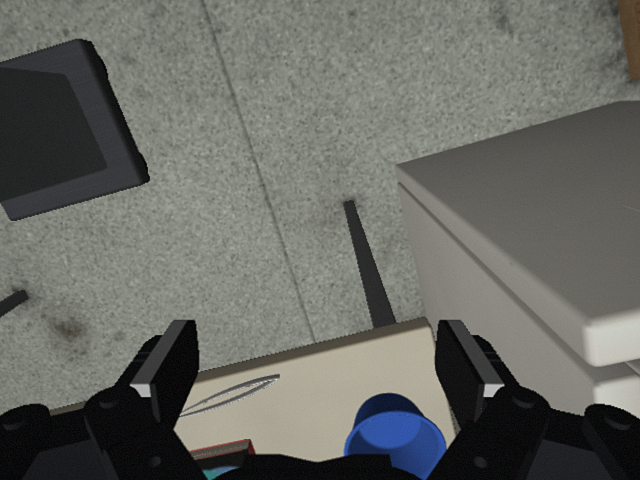

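```bash
python3 - <<'E'
from h import *
W,im=cloud('top0.png')
cv2.imwrite('pics/topz.png',cv2.resize(im[130:310,300:480],(800,800),interpolation=cv2.INTER_CUBIC))
for (u,v) in [(345,420),(400,203),(350,198),(375,210),(335,267),(318,255),(365,255),(365,284),(318,284),(403,257),(403,281),(386,269),(300,128),(440,210),(300,110),(443,192)]:
    print((u,v),W[v,u].round(3))
W,im=cloud('scene0.png')
cv2.imwrite('pics/sz.png',cv2.resize(im[210:360,230:430],(800,600),interpolation=cv2.INTER_CUBIC))
E
```

```text
(345, 420) [0.06  0.022 0.233]
(400, 203) [ 0.654 -0.168  0.032]
(350, 198) [ 0.672 -0.014  0.027]
(375, 210) [ 0.638 -0.094  0.003]
(335, 267) [0.447 0.039 0.15 ]
(318, 255) [0.487 0.086 0.088]
(365, 255) [ 0.486 -0.05   0.097]
(365, 284) [ 0.406 -0.055  0.024]
(318, 284) [0.403 0.087 0.087]
(403, 257) [ 0.49  -0.177 -0.002]
(403, 281) [ 0.416 -0.174  0.001]
(386, 269) [ 0.448 -0.115  0.057]
(300, 128) [0.634 0.116 0.702]
(440, 210) [ 0.638 -0.299  0.001]
(300, 110) [0.665 0.116 0.703]
(443, 192) [ 0.688 -0.302  0.034]
```

View pics/topz.png

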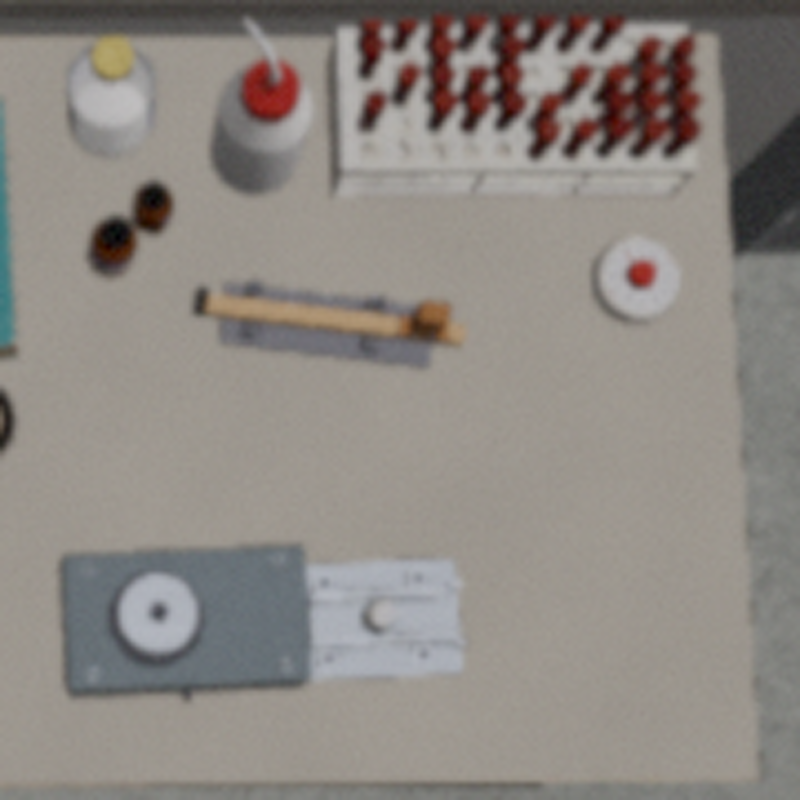

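View pics/sz.png

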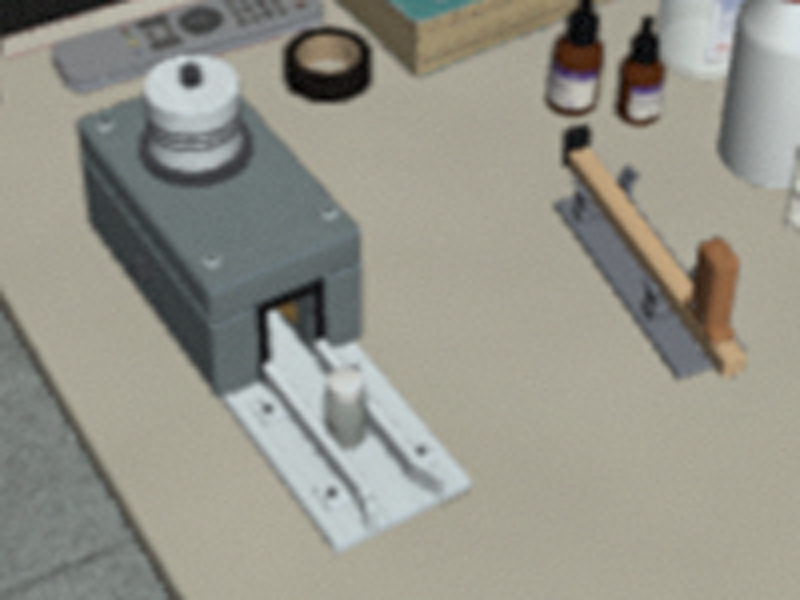

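```bash
cat >> h.py <<'E'
from scipy.spatial.transform import Rotation as Ro
def wrap(a): return (a+np.pi)%(2*np.pi)-np.pi
def plan(target,yaw,width,n=None,gain=1.0,vmax=.038,tmax=.12):
    s=readout.sense(); p=np.array(s['tcp_pos'],float); R=Ro.from_euler('xyz',s['ee_rot'])
    y=s['ee_rot'][2]; d=np.array(target)-p; t=-wrap(yaw-y)
    if n is None: n=int(max(np.ceil(np.linalg.norm(d)/vmax),np.ceil(abs(t)/tmax),1))
    out=[]
    for i in range(n):
        l=R.inv().apply(d/n); out.append([round(float(v),4) for v in l]+[round(float(t/n),3),width]); R=R*Ro.from_rotvec([0,0,t/n])
    print(n)
    for i in range(0,n,12): print(str([v for r in out[i:i+12] for v in r]))
def st():
    s=readout.sense(); print('t',round(s['time'],2),'tcp',s['tcp_pos'].round(4),'rot',s['ee_rot'].round(4),'F',s['contact_force'].round(2),'w',round(s['width'],4))
E
python3 - <<'E'
from h import *
print(manip.pinch_z); print(np.load('pics/wrist0.png.npz')['hand_eye'].round(3)); print(np.load('pics/wrist0.png.npz')['camera_matrix'].round(1))
plan([0.54,-0.1,0.44],1.571,0.0854)
E
```

```text
0.1547
[[-0.001 -0.948 -0.317  0.081]
 [ 1.     0.    -0.002 -0.   ]
 [ 0.002 -0.317  0.948  0.031]
 [ 0.     0.     0.     1.   ]]
[[412.3   0.  316.6]
 [  0.  412.3 239.8]
 [  0.    0.    1. ]]
22
[-0.0249, -0.0272, -0.0016, 0.059, 0.0854, -0.0264, -0.0257, -0.0016, 0.059, 0.0854, -0.0279, -0.0241, -0.0016, 0.059, 0.0854, -0.0292, -0.0224, -0.0016, 0.059, 0.0854, -0.0305, -0.0207, -0.0016, 0.059, 0.0854, -0.0317, -0.0188, -0.0016, 0.059, 0.0854, -0.0327, -0.0169, -0.0016, 0.059, 0.0854, -0.0337, -0.015, -0.0016, 0.059, 0.0854, -0.0345, -0.013, -0.0016, 0.059, 0.0854, -0.0352, -0.0109, -0.0016, 0.059, 0.0854, -0.0358, -0.0088, -0.0016, 0.059, 0.0854, -0.0362, -0.0067, -0.0016, 0.059, 0.0854]
[-0.0366, -0.0046, -0.0016, 0.059, 0.0854, -0.0368, -0.0024, -0.0016, 0.059, 0.0854, -0.0368, -0.0003, -0.0016, 0.059, 0.0854, -0.0368, 0.0019, -0.0016, 0.059, 0.0854, -0.0366, 0.0041, -0.0016, 0.059, 0.0854, -0.0363, 0.0062, -0.0016, 0.059, 0.0854, -0.0359, 0.0083, -0.0016, 0.059, 0.0854, -0.0353, 0.0104, -0.0016, 0.059, 0.0854, -0.0347, 0.0125, -0.0016, 0.059, 0.0854, -0.0339, 0.0145, -0.0016, 0.059, 0.0854]
```

jog_arm --increments '[-0.025,-0.027,-0.0016,0.06,0.0854,-0.0265,-0.0255,-0.0016,0.06,0.0854,-0.028,-0.024,-0.0016,0.06,0.0854,-0.029,-0.0225,-0.0016,0.06,0.0854,-0.0305,-0.0205,-0.0016,0.06,0.0854,-0.0315,-0.019,-0.0016,0.06,0.0854,-0.0325,-0.017,-0.0016,0.06,0.0854,-0.0335,-0.015,-0.0016,0.06,0.0854,-0.0345,-0.013,-0.0016,0.06,0.0854,-0.035,-0.011,-0.0016,0.06,0.0854,-0.036,-0.009,-0.0016,0.06,0.0854,-0.036,-0.0065,-0.0016,0.06,0.0854]'

```text
time: 1.15
tcp_pos: [0.3678, 0.2168, 0.4164]
ee_rot: [-3.132, -0.003, 2.132]
contact_force: [0.7, 1.3, 0.3]
width: 0.0855
```

```bash
python3 - <<'E'
from h import *
st();plan([0.54,-0.06,0.44],1.571,0.0854)
E
```

```text
t 1.15 tcp [0.3678 0.2168 0.4164] rot [-3.1322e+00 -2.6000e-03  2.1318e+00] F [0.66 1.27 0.29] w 0.0855
9
[-0.0362, -0.0002, -0.0027, 0.062, 0.0854, -0.0362, 0.0021, -0.0027, 0.062, 0.0854, -0.036, 0.0043, -0.0027, 0.062, 0.0854, -0.0356, 0.0065, -0.0027, 0.062, 0.0854, -0.0351, 0.0087, -0.0027, 0.062, 0.0854, -0.0345, 0.0109, -0.0027, 0.062, 0.0854, -0.0338, 0.013, -0.0027, 0.062, 0.0854, -0.0329, 0.0151, -0.0027, 0.062, 0.0854, -0.0319, 0.0171, -0.0027, 0.062, 0.0854]
```

jog_arm --increments '[-0.036,0,-0.0027,0.062,0.0854,-0.036,0.002,-0.0027,0.062,0.0854,-0.036,0.0043,-0.0027,0.062,0.0854,-0.0355,0.0065,-0.0027,0.062,0.0854,-0.035,0.0087,-0.0027,0.062,0.0854,-0.0345,0.011,-0.0027,0.062,0.0854,-0.034,0.013,-0.0027,0.062,0.0854,-0.033,0.015,-0.0027,0.062,0.0854,-0.032,0.017,-0.0027,0.062,0.0854,0,0,0,0,0.0854]'

```text
time: 1.98
tcp_pos: [0.5396, -0.0872, 0.4405]
ee_rot: [-3.136, 0.004, 1.534]
contact_force: [0.6, -1.1, 0.7]
width: 0.0856
```

```bash
python3 - <<'E'
from h import *
st();snap('wrist','wrist1.png'); st()
print(readout.sense()['joints'].round(2))
E
```

```text
t 1.98 tcp [ 0.5396 -0.0872  0.4405] rot [-3.1358  0.0037  1.5336] F [ 0.57 -1.09  0.69] w 0.0856
t 2.03 tcp [ 0.5386 -0.0845  0.4398] rot [-3.1329e+00  9.0000e-04  1.5371e+00] F [0.08 0.09 0.75] w 0.0852
[-0.61  0.19  0.78  1.84 -0.14  1.18  0.18]
```

View pics/wrist1.png

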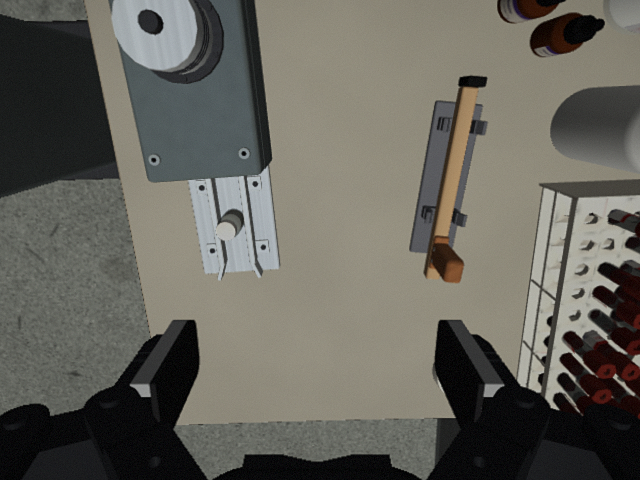

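```bash
python3 - <<'E'
from h import *
snap('wrist','wrist2.png');st()
W,im=cloud('wrist2.png')
cv2.imwrite('pics/w2a.png',cv2.resize(im[60:300,380:540],(533,800)[:2] if 0 else (400,600),interpolation=cv2.INTER_CUBIC))
cv2.imwrite('pics/w2b.png',cv2.resize(im[0:290,100:300],(400,580),interpolation=cv2.INTER_CUBIC))
x,y,z=W[...,0],W[...,1],W[...,2]
hsv=cv2.cvtColor(im,cv2.COLOR_BGR2HSV)
roi=np.zeros(z.shape,bool); roi[60:300,380:540]=1
print('table z',np.nanmedian(z[100:280,320:380]))
wood=roi&(hsv[...,1]>90)&(z>0.005)&(z<.1)
# bar top
b=wood&(abs(z-.028)<.004)
P=W[b]; c=P[:,:2].mean(0); u,s,v=np.linalg.svd(P[:,:2]-c); d=v[0]*np.sign(v[0][1]); print('bar',b.sum(),c,d,'yaw',np.arctan2(d[1],d[0]), 'z',np.median(P[:,2]))
t=(P[:,:2]-c)@d; n=(P[:,:2]-c)@np.array([-d[1],d[0]]); print(t.min(),t.max(),np.percentile(n,[2,50,98]))
h=wood&(z>.074); Q=W[h]; print('handle top',h.sum(),Q.mean(0), np.median(Q[:,2])); tt=(Q[:,:2]-c)@d; nn=(Q[:,:2]-c)@np.array([-d[1],d[0]]);print(np.percentile(tt,[2,50,98]),np.percentile(nn,[2,50,98]))
E
```

```text
t 2.08 tcp [ 0.5381 -0.0818  0.4392] rot [-3.1311e+00 -1.6000e-03  1.5415e+00] F [ 0.45  0.97 -0.32] w 0.0855
table z -8.88243933600541e-05
bar 2588 [ 0.6625786  -0.07373945] [0.13418799 0.99095589] yaw 1.4362023331342313 z 0.02755732642844652
-0.10837735208660944 0.08007301092611208 [-7.14888562e-03  9.90669795e-05  6.22423780e-03]
handle top 423 [ 0.65280154 -0.1500594   0.07868508] 0.07905555165300582
[-0.08727866 -0.07668046 -0.0674674 ] [-0.00831825 -0.00030732  0.00587898]
```

View pics/w2a.png

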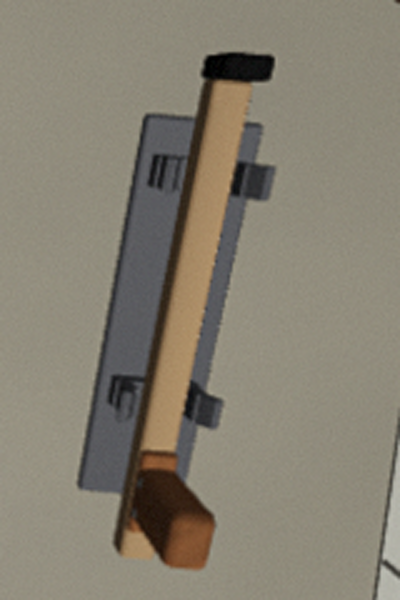

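View pics/w2b.png

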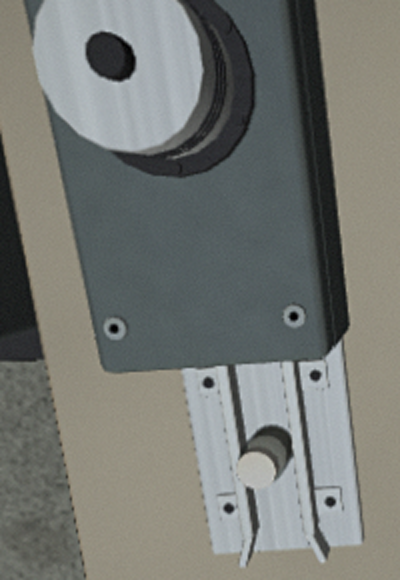

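jog_arm --increments '[0,0,0,0,0.0854,0,0,0,0,0.0854,0,0,0,0,0.0854]'

```text
time: 2.33
tcp_pos: [0.537, -0.0778, 0.4378]
ee_rot: [-3.128, -0.005, 1.548]
contact_force: [0.0, -0.0, 0.1]
width: 0.0851
```

```bash
cat > m.py <<'E'
from h import *
def stick(fn,roi4):
    W,im=cloud(fn); x,y,z=W[...,0],W[...,1],W[...,2]
    hsv=cv2.cvtColor(im,cv2.COLOR_BGR2HSV)
    roi=np.zeros(z.shape,bool); a=roi4; roi[a[0]:a[1],a[2]:a[3]]=1
    wood=roi&(hsv[...,1]>90)&(z>0.005)&(z<.1)
    b=wood&(abs(z-.028)<.004)
    P=W[b]; c=P[:,:2].mean(0); u,s,v=np.linalg.svd(P[:,:2]-c); d=v[0]*np.sign(v[0][1]); N=np.array([-d[1],d[0]])
    print('bar',b.sum(),c.round(4),'yaw',np.arctan2(d[1],d[0]).round(4),'z',np.median(P[:,2]).round(4))
    t=(P[:,:2]-c)@d; n=(P[:,:2]-c)@N; print(np.percentile(t,[.2,99.8]).round(4),np.percentile(n,[2,50,98]).round(4), 'front end',(c+np.percentile(t,99.8)*d).round(4))
    h=wood&(z>.074); Q=W[h]; print('handle top',h.sum(),np.median(Q[:,2]).round(4)); q=Q[:,:2]-c; a,bb=np.percentile(q@d,[1,99]); e,f=np.percentile(q@N,[1,99]); print(a,bb,e,f,'center',c+d*(a+bb)/2+N*(e+f)/2)
E
python3 - <<'E'
from m import *
st();snap('wrist','wrist3.png');st()
stick('wrist3.png',(60,300,380,540))
W,im=cloud('wrist3.png'); x,y,z=W[...,0],W[...,1],W[...,2]
# counter top
roi=np.zeros(z.shape,bool); roi[:,90:300]=1
m=roi&(abs(z-.092)<.005); m=cv2.erode(m.astype(np.uint8),np.ones((3,3)))>0
P=W[m]; r=cv2.minAreaRect(P[:,:2].astype(np.float32)); print('top rect',r,np.median(P[:,2])); print(cv2.boxPoints(r).round(4))
# block edge +x side: max x per y
for yy in np.arange(-.04,.12,.02):
    k=abs(P[:,1]-yy)<.002
    if k.sum(): print(yy.round(3),P[k,0].min().round(4),P[k,0].max().round(4))
# trough wall tops
m=roi&(abs(z-.028)<.003)&(y<-.06)
P=W[m]
for yy in np.arange(-.18,-.05,.01):
    k=abs(P[:,1]-yy)<.002
    if k.sum(): print('wall',yy.round(3),np.sort(P[k,0])[::3].round(3))
v=roi&(z>.052)&(z<.06)&(y<-.06); print('vial',v.sum(),W[v].mean(0), cv2.minEnclosingCircle(W[v][:,:2].astype(np.float32)))
E
```

```text
t 2.33 tcp [ 0.537  -0.0778  0.4378] rot [-3.1276 -0.0046  1.548 ] F [ 0.01 -0.02  0.1 ] w 0.0851
t 2.38 tcp [ 0.537  -0.0775  0.4377] rot [-3.1274 -0.0048  1.5485] F [-1.22  0.18 -0.44] w 0.0851
bar 2545 [ 0.6627 -0.073 ] yaw 1.4371 z 0.0276
[-0.1078  0.0758] [-0.0071  0.0002  0.0062] front end [0.6729 0.0021]
handle top 431 0.0793
-0.08858323196246291 -0.06827976090929916 -0.008335153771581894 0.006134111987536616 center [ 0.65338184 -0.15089815]
top rect ((0.4495428502559662, 0.00620221346616745), (0.08815836906433105, 0.13261693716049194), 2.0491583347320557) 0.09203241327802575
[[ 0.4031  0.0709]
 [ 0.4079 -0.0616]
 [ 0.496  -0.0585]
 [ 0.4912  0.074 ]]
-0.04 0.4077 0.4947
-0.02 0.4067 0.4942
0.0 0.4062 0.4935
0.02 0.405 0.4928
0.04 0.4779 0.4921
0.06 0.4039 0.4908
wall -0.17 [0.434 0.435 0.436 0.437 0.438 0.472 0.473 0.474 0.475 0.476 0.477]
wall -0.16 [0.438 0.438 0.439 0.44  0.441 0.441 0.442 0.47  0.47  0.471 0.472 0.472
 0.473 0.474]
wall -0.15 [0.436 0.437 0.437 0.439 0.44  0.441 0.442 0.442 0.467 0.468 0.469 0.47
 0.47  0.471 0.472 0.472]
wall -0.14 [0.436 0.437 0.438 0.4
[... 180 characters left out ...]
[0.435 0.436 0.437 0.437 0.438 0.464 0.467 0.468 0.469 0.469 0.47  0.471
 0.471 0.472]
wall -0.11 [0.435 0.436 0.437 0.437 0.438 0.439 0.44  0.44  0.462 0.463 0.464 0.466
 0.467 0.468 0.468 0.469 0.47  0.47  0.471]
wall -0.1 [0.434 0.435 0.436 0.437 0.438 0.438 0.439 0.44  0.44  0.465 0.466 0.467
 0.468 0.469 0.469 0.47  0.471]
wall -0.09 [0.434 0.435 0.436 0.437 0.437 0.438 0.439 0.44  0.44  0.465 0.466 0.466
 0.467 0.468 0.468 0.469 0.47  0.471 0.471]
wall -0.08 [0.434 0.435 0.435 0.436 0.436 0.437 0.438 0.438 0.439 0.439 0.465 0.465
 0.466 0.467 0.468 0.468 0.469 0.47  0.47 ]
vial 300 [ 0.45413217 -0.11463197  0.05487971] ((0.45405280590057373, -0.11514869332313538), 0.009334906935691833)
```

```bash
python3 - <<'E'
from m import *
W,im=cloud('wrist3.png'); 
for u,v in [(545,185),(530,300),(522,360),(550,260)]: print(u,v,W[v,u].round(3))
plan([0.6525,-0.15,0.30],1.437,0.05)
E
```

```text
545 185 [ 0.754 -0.079  0.001]
530 300 [ 0.757 -0.203  0.   ]
522 360 [ 0.758 -0.278  0.   ]
550 260 [ 0.766 -0.154  0.01 ]
6
[-0.0118, 0.0198, 0.0226, 0.019, 0.05, -0.0114, 0.0201, 0.0226, 0.019, 0.05, -0.011, 0.0203, 0.0226, 0.019, 0.05, -0.0106, 0.0205, 0.0226, 0.019, 0.05, -0.0103, 0.0207, 0.0226, 0.019, 0.05, -0.0099, 0.0208, 0.0226, 0.019, 0.05]
```

jog_arm --increments '[-0.012,0.02,0.022,0.019,0.05,-0.0115,0.02,0.022,0.019,0.05,-0.011,0.0205,0.022,0.019,0.05,-0.0105,0.0205,0.022,0.019,0.05,-0.0105,0.0205,0.022,0.019,0.05,-0.01,0.021,0.022,0.019,0.05,0,0,0,0,0.05,0,0,0,0,0.05]'

```text
time: 3.05
tcp_pos: [0.6602, -0.1362, 0.2967]
ee_rot: [-3.127, -0.019, 1.456]
contact_force: [0.4, -0.3, 0.3]
width: 0.0497
```

```bash
python3 - <<'E'
from m import *
st();snap('wrist','wrist4.png')
stick('wrist4.png',(0,480,150,560));st()
E
```

```text
t 3.05 tcp [ 0.6602 -0.1362  0.2967] rot [-3.1272 -0.0193  1.4561] F [ 0.36 -0.34  0.27] w 0.0497
bar 6161 [ 0.6657 -0.0652] yaw 1.4943 z 0.0278
[-0.2294  0.0636] [-0.0083  0.0003  0.0089] front end [ 0.6705 -0.0018]
handle top 1227 0.0794
-0.1746519174282115 -0.07592236216357062 -0.11273065187361735 0.012372978951896643 center [ 0.70613641 -0.19396768]
t 3.1 tcp [ 0.6596 -0.1356  0.2963] rot [-3.1262 -0.0198  1.4566] F [-0.23 -0.03 -0.42] w 0.0498
```

View pics/wrist4.png

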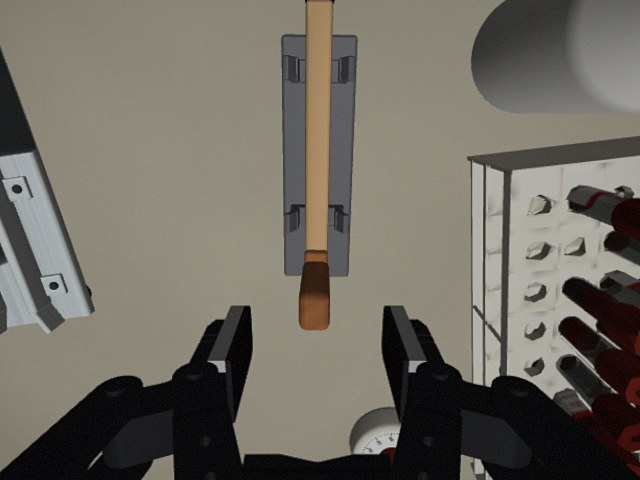

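```bash
python3 - <<'E'
from m import *
stick('wrist4.png',(0,335,292,345))
W,im=cloud('wrist4.png'); z=W[...,2]
roi=np.zeros(z.shape,bool); roi[25:285,270:365]=1
m=roi&(abs(z-.006)<.003)
P=W[m]; r=cv2.minAreaRect(P[:,:2].astype(np.float32)); print('rest',m.sum(),r,np.median(P[:,2])); print(cv2.boxPoints(r))
m=roi&(z>.0295)&(z<.036); P=W[m]; print(m.sum()); 
for yy in (-.1175,-.0325): k=abs(P[:,1]-yy)<.03; print(P[k].mean(0), P[k].min(0),P[k].max(0))
plan([0.6525,-0.15,0.25],1.437,0.05,n=3)
E
```

```text
bar 6114 [ 0.6655 -0.0634] yaw 1.4436 z 0.0278
[-0.0742  0.0619] [-0.0065 -0.      0.0065] front end [ 0.6733 -0.0021]
handle top 1190 0.0793
-0.09819613453439349 -0.07777992018782431 -0.007677583463287078 0.007582651939346889 center [ 0.65436502 -0.1507145 ]
rest 8750 ((0.6620891094207764, -0.08819028735160828), (0.1495179533958435, 0.04405059292912483), 82.74186706542969) 0.0058738426536939226
[[ 0.6307953  -0.15956755]
 [ 0.6744929  -0.1651329 ]
 [ 0.6933829  -0.01681302]
 [ 0.6496853  -0.01124768]]
1174
[ 0.65743681 -0.1264857   0.03223034] [ 0.63878436 -0.14472831  0.02954131] [ 0.67773756 -0.09394634  0.0359891 ]
[ 0.66874273 -0.03385793  0.03176319] [ 0.64960651 -0.0612696   0.02950013] [ 0.68849803 -0.01710599  0.03419247]
3
[-0.0053, -0.0016, 0.0154, 0.007, 0.05, -0.0053, -0.0015, 0.0154, 0.007, 0.05, -0.0053, -0.0015, 0.0154, 0.007, 0.05]
```

```bash
cat >> h.py <<'E'
def tool(off=(0,0,0.1547)):
    s=readout.sense(); return s['tcp_pos']+Ro.from_euler('xyz',s['ee_rot']).apply(off)
def plang(g,yaw,width,**k):
    s=readout.sense(); print('grasp now',tool().round(4)); plan(np.array(g)-(tool()-s['tcp_pos']),yaw,width,**k)
E
python3 - <<'E'
from h import *
st(); plang([0.654,-0.1507,0.095],1.444,0.05,n=4)
E
```

```text
t 3.1 tcp [ 0.6596 -0.1356  0.2963] rot [-3.1262 -0.0198  1.4566] F [-0.23 -0.03 -0.42] w 0.0498
grasp now [ 0.6576 -0.1323  0.1417]
4
[-0.0049, -0.0002, 0.0116, 0.003, 0.05, -0.0049, -0.0002, 0.0116, 0.003, 0.05, -0.0049, -0.0002, 0.0116, 0.003, 0.05, -0.0049, -0.0001, 0.0116, 0.003, 0.05]
```

jog_arm --increments '[-0.005,0,0.0116,0.003,0.05,-0.005,0,0.0116,0.003,0.05,-0.005,0,0.0116,0.003,0.05,-0.005,0,0.0116,0.003,0.05,0,0,0,0,0.05,0,0,0,0,0.05]'

```text
time: 3.6
tcp_pos: [0.6553, -0.1529, 0.2504]
ee_rot: [-3.132, -0.024, 1.448]
contact_force: [-0.4, 0.5, -0.8]
width: 0.0501
```

```bash
python3 - <<'E'
from h import *
st(); plang([0.654,-0.1507,0.059],1.444,0.05,n=4)
E
```

```text
t 3.6 tcp [ 0.6553 -0.1529  0.2504] rot [-3.1322 -0.0244  1.4479] F [-0.38  0.46 -0.78] w 0.0501
grasp now [ 0.6544 -0.149   0.0957]
4
[-0.0007, 0.0, 0.0092, 0.001, 0.05, -0.0007, 0.0, 0.0092, 0.001, 0.05, -0.0007, 0.0, 0.0092, 0.001, 0.05, -0.0007, 0.0001, 0.0092, 0.001, 0.05]
```

jog_arm --increments '[-0.001,0,0.0092,0.001,0.05,-0.001,0,0.0092,0.001,0.05,-0.0005,0,0.0092,0.001,0.05,-0.0005,0,0.0092,0.001,0.05,0,0,0,0,0.05,0,0,0,0,0.05]'

```text
time: 4.1
tcp_pos: [0.6548, -0.1553, 0.2104]
ee_rot: [-3.134, -0.025, 1.443]
contact_force: [-0.3, -0.3, 0.5]
width: 0.0498
```

```bash
python3 - <<'E'
from h import *
st(); plang([0.654,-0.1507,0.059],1.444,0.05,n=1)
snap('wrist','wrist5.png')
E
```

```text
t 4.1 tcp [ 0.6548 -0.1553  0.2104] rot [-3.1335 -0.025   1.4432] F [-0.28 -0.27  0.45] w 0.0498
grasp now [ 0.6541 -0.1513  0.0557]
1
[0.0007, -0.0002, -0.0033, -0.001, 0.05]
```

View pics/wrist5.png

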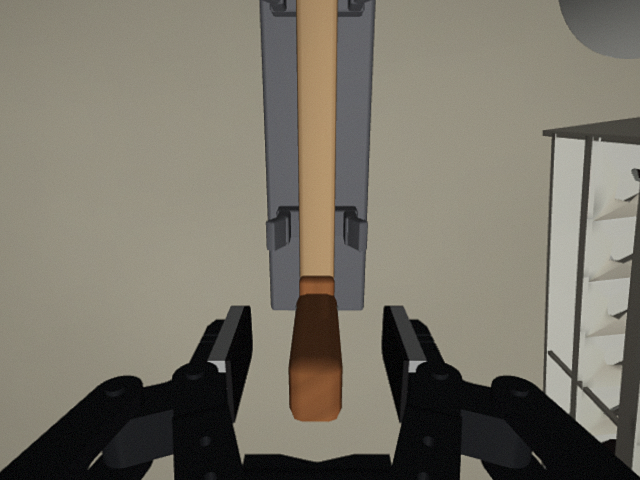

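jog_arm --increments '[0,0,-0.003,0,0.05,0,0,0,0,0.01,0,0,0,0,0.0,0,0,0,0,0.0,0,0,0,0,0.0,0,0,0,0,0.0,0,0,0,0,0.0,0,0,0,0,0.0]'

```text
time: 4.82
tcp_pos: [0.6556, -0.1551, 0.2153]
ee_rot: [-3.136, -0.025, 1.444]
contact_force: [1.3, 0.3, -1.0]
width: 0.0151
```

```bash
python3 - <<'E'
from h import *
st(); print('grasp',tool().round(4))
E
```

```text
t 4.82 tcp [ 0.6556 -0.1551  0.2153] rot [-3.136  -0.025   1.4443] F [ 1.3   0.29 -1.03] w 0.0151
grasp [ 0.6552 -0.1512  0.0607]
```

jog_arm --increments '[0,0,-0.008,0,0,0,0,-0.015,0,0,0,0,-0.015,0,0,0,0,-0.015,0,0,0,0,-0.015,0,0,0,0,-0.008,0,0,0,0,0,0,0]'

```text
time: 5.4
tcp_pos: [0.6559, -0.1581, 0.3012]
ee_rot: [-3.138, -0.025, 1.443]
contact_force: [0.6, 0.6, 0.4]
width: 0.0152
```

```bash
python3 - <<'E'
from h import *
st(); snap('wrist','wrist6.png')
plang([0.462,-0.32,0.125],1.607,0.0,vmax=.03)
E
```

```text
t 5.4 tcp [ 0.6559 -0.1581  0.3012] rot [-3.1385 -0.0245  1.4432] F [0.64 0.56 0.42] w 0.0152
grasp now [ 0.6559 -0.1544  0.1462]
9
[-0.021, -0.019, 0.0019, -0.018, 0.0, -0.0207, -0.0194, 0.0019, -0.018, 0.0, -0.0203, -0.0198, 0.0019, -0.018, 0.0, -0.02, -0.0201, 0.0019, -0.018, 0.0, -0.0196, -0.0205, 0.0019, -0.018, 0.0, -0.0192, -0.0209, 0.0019, -0.018, 0.0, -0.0188, -0.0212, 0.0019, -0.018, 0.0, -0.0185, -0.0215, 0.0019, -0.018, 0.0, -0.0181, -0.0219, 0.0019, -0.018, 0.0]
```

View pics/wrist6.png

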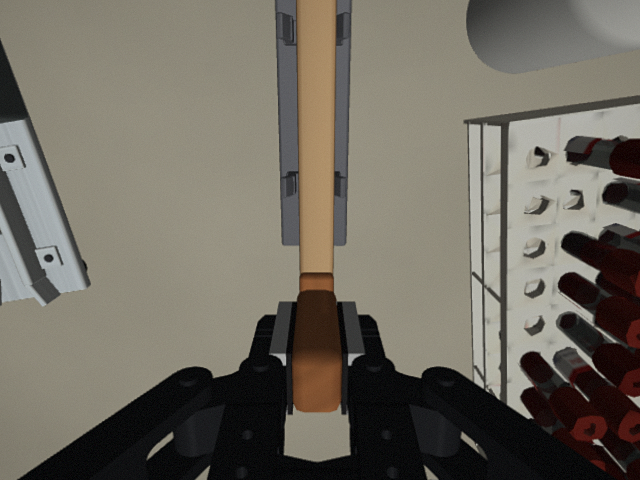

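jog_arm --increments '[-0.021,-0.019,0.0015,-0.018,0,-0.0205,-0.0195,0.0015,-0.018,0,-0.02,-0.02,0.0015,-0.018,0,-0.02,-0.02,0.0015,-0.018,0,-0.0195,-0.0205,0.0015,-0.018,0,-0.019,-0.021,0.0015,-0.018,0,-0.019,-0.021,0.0015,-0.018,0,-0.0185,-0.0215,0.0015,-0.018,0,-0.01,-0.011,0,-0.01,0,0,0,0,0,0,0,0,0,0,0]'

```text
time: 6.37
tcp_pos: [0.4657, -0.3172, 0.2794]
ee_rot: [-3.14, -0.03, 1.611]
contact_force: [0.1, 0.3, -1.0]
width: 0.0151
```

```bash
python3 - <<'E'
from h import *
st(); snap('wrist','wrist7.png')
snap('scene','scene7.png')
plang([0.461,-0.315,0.11],1.607,0.0,vmax=.01)
W,im=cloud('wrist7.png')
E
```

```text
t 6.37 tcp [ 0.4657 -0.3172  0.2794] rot [-3.1402 -0.0303  1.6114] F [ 0.06  0.3  -0.96] w 0.0151
grasp now [ 0.4664 -0.3118  0.1249]
2
[-0.0017, -0.0028, 0.0074, 0.004, 0.0, -0.0017, -0.0028, 0.0074, 0.004, 0.0]
```

View pics/wrist7.png

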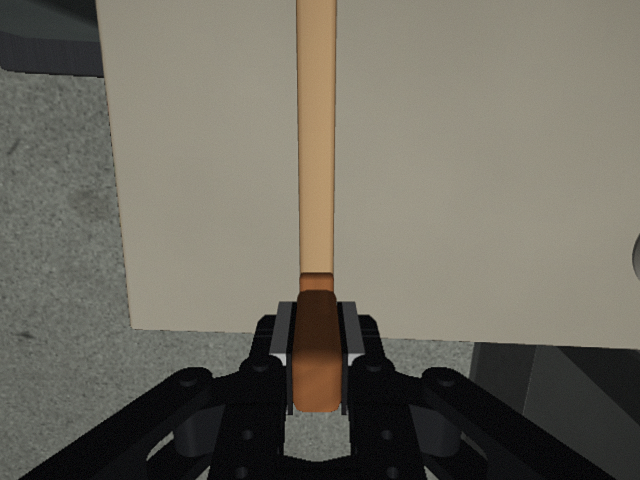

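jog_arm --increments '[0,-0.003,0.0075,0.002,0,0,-0.0025,0.0075,0.002,0,0,0,0,0,0,0,0,0,0,0]'

```text
time: 6.8
tcp_pos: [0.466, -0.3113, 0.2625]
ee_rot: [3.141, -0.031, 1.62]
contact_force: [0.1, -0.2, -0.6]
width: 0.0154
```

```bash
python3 - <<'E'
from h import *
st(); snap('scene','scene8.png'); snap('top','top8.png')
plang([0.461,-0.312,0.09],1.607,0.0,vmax=.01)
im=cv2.imread('pics/scene8.png'); cv2.imwrite('pics/s8z.png',cv2.resize(im[270:420,250:450],(800,600),interpolation=cv2.INTER_CUBIC))
im=cv2.imread('pics/top8.png'); cv2.imwrite('pics/t8z.png',cv2.resize(im[230:310,330:490],(800,400),interpolation=cv2.INTER_CUBIC))
E
```

```text
t 6.8 tcp [ 0.466  -0.3113  0.2625] rot [ 3.141  -0.0314  1.6199] F [ 0.1  -0.23 -0.59] w 0.0154
grasp now [ 0.4657 -0.3065  0.1081]
2
[-0.0029, -0.0025, 0.0089, 0.006, 0.0, -0.0029, -0.0025, 0.0089, 0.006, 0.0]
```

View pics/s8z.png

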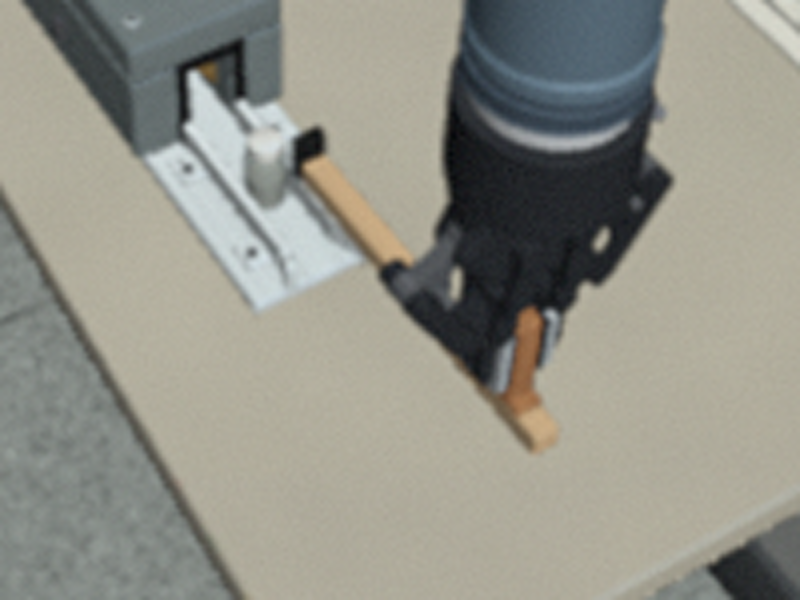

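View pics/t8z.png

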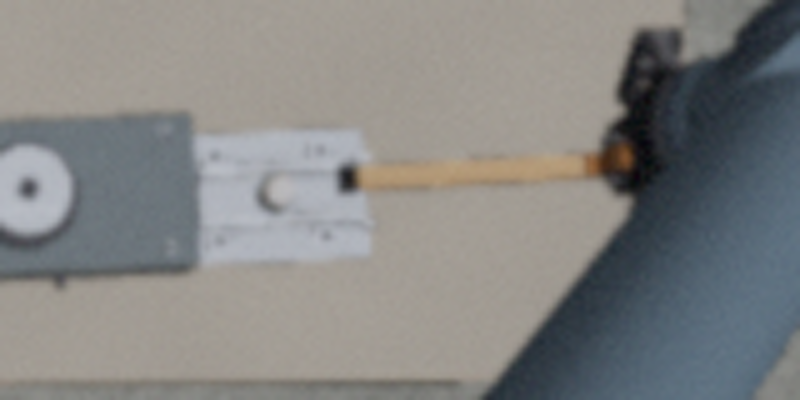

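jog_arm --increments '[-0.003,-0.003,0.006,0.007,0,-0.003,-0.0025,0.006,0.006,0,0,0,0,0,0,0,0,0,0,0]'

```text
time: 7.23
tcp_pos: [0.461, -0.3176, 0.2496]
ee_rot: [3.14, -0.031, 1.607]
contact_force: [0.2, -0.2, -0.9]
width: 0.0156
```

```bash
python3 - <<'E'
from h import *
st(); plang([0.461,-0.312,0.09],1.607,0.0,vmax=.01)
E
```

```text
t 7.23 tcp [ 0.461  -0.3176  0.2496] rot [ 3.1405 -0.0306  1.6067] F [ 0.18 -0.16 -0.88] w 0.0156
grasp now [ 0.461  -0.3129  0.095 ]
1
[0.0007, 0.0, 0.005, -0.0, 0.0]
```

jog_arm --increments '[0,0,0.007,0,0,0,0,0.007,0,0,0,0,0.006,0,0,0,0,0.004,0,0,0,0,0.003,0,0,0,0,0,0,0,0,0,0,0,0]'

```text
time: 7.82
tcp_pos: [0.4605, -0.317, 0.219]
ee_rot: [3.142, -0.031, 1.606]
contact_force: [-0.0, -0.2, -0.4]
width: 0.0156
```

```bash
python3 - <<'E'
from h import *
st(); plang([0.461,-0.312,0.062],1.607,0.0,vmax=.01)
snap('scene','scene9.png'); snap('top','top9.png')
im=cv2.imread('pics/scene9.png'); cv2.imwrite('pics/s9z.png',cv2.resize(im[270:420,250:450],(800,600),interpolation=cv2.INTER_CUBIC))
im=cv2.imread('pics/top9.png'); cv2.imwrite('pics/t9z.png',cv2.resize(im[230:310,330:490],(800,400),interpolation=cv2.INTER_CUBIC))
E
```

```text
t 7.82 tcp [ 0.4605 -0.317   0.219 ] rot [ 3.1416 -0.0311  1.6055] F [-0.02 -0.22 -0.36] w 0.0156
grasp now [ 0.4603 -0.3122  0.0644]
1
[0.0001, 0.0007, 0.0024, -0.001, 0.0]
```

View pics/s9z.png

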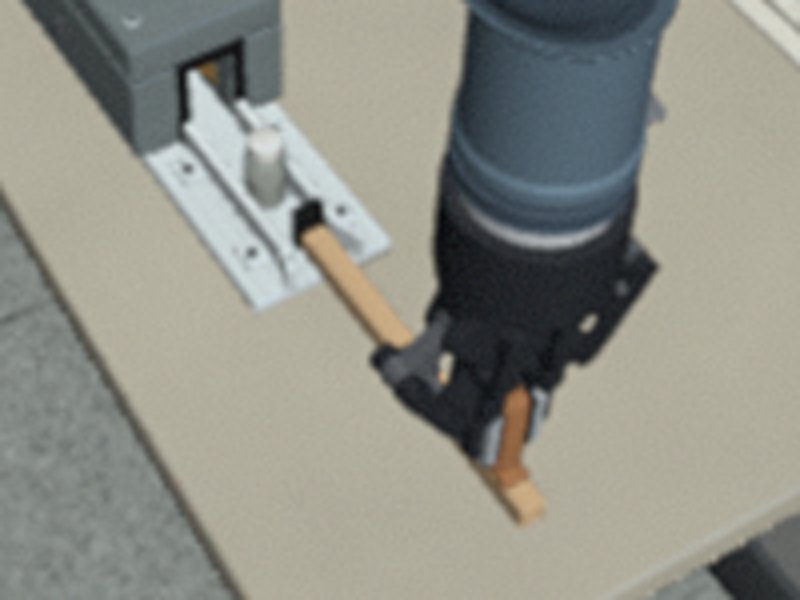

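View pics/t9z.png

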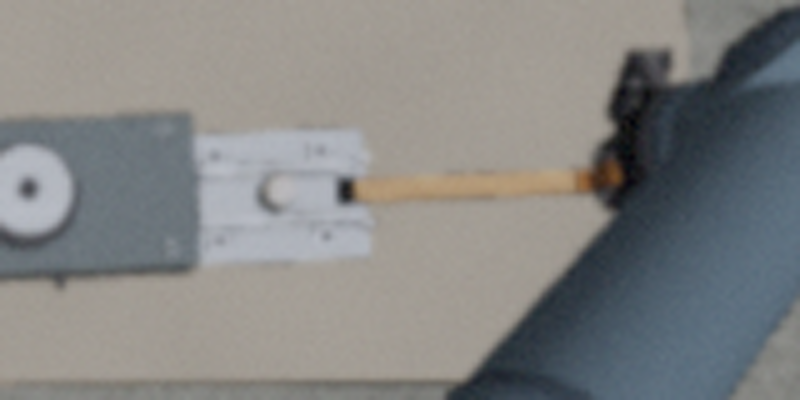

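```bash
python3 - <<'E'
from h import *
for f in('top9.png','scene9.png'):
    W,im=cloud(f); x,y,z=W[...,0],W[...,1],W[...,2]; hsv=cv2.cvtColor(im,cv2.COLOR_BGR2HSV)
    reg=(y>-.35)&(y<-.1)&(x>.40)&(x<.50)
    wood=reg&(hsv[...,1]>90)&(abs(hsv[...,0].astype(int)-13)<8)&(z<.05)&(z>.015)
    P=W[wood]; print(f,wood.sum(),P.mean(0).round(4)); 
    a=np.polyfit(P[:,1],P[:,0],1); print('bar x at -.2,-.16',np.polyval(a,[-.2,-.16,-.31]).round(4),'slope',a[0].round(4),'z',np.median(P[:,2]))
    dark=reg&(im.max(2)<60)&(y>-.17)&(z<.06)&(z>.02); print('pad',dark.sum(),W[dark].mean(0).round(4),W[dark].min(0).round(3),W[dark].max(0).round(3))
    v=reg&(z>.048)&(y>-.14); print('vial',v.sum(),W[v].mean(0).round(4))
    w=reg&(abs(z-.027)<.004)&(hsv[...,1]<40)&(y<-.075); 
    for yy in(-.15,-.1,-.085): k=abs(W[w][:,1]-yy)<.006; print(yy,np.sort(W[w][k,0]).round(3))
E
```

```text
top9.png 14 [ 0.4589 -0.3002  0.0393]
bar x at -.2,-.16 [0.446  0.4409 0.4602] slope -0.1289 z 0.03849719699870324
pad 5 [ 0.4526 -0.1545  0.0455] [ 0.449 -0.156  0.041] [ 0.455 -0.152  0.052]
vial 32 [ 0.4529 -0.1138  0.0549]
-0.15 [0.438 0.438 0.438 0.438 0.441 0.441 0.442 0.442 0.448 0.451 0.453 0.459
 0.469 0.469 0.469 0.471 0.472 0.472]
-0.1 [0.435 0.436 0.439 0.439 0.451 0.457 0.466 0.466 0.469 0.469]
-0.085 []
scene9.png 84 [ 0.4573 -0.307   0.037 ]
bar x at -.2,-.16 [0.4512 0.4489 0.4574] slope -0.0572 z 0.036480149774758795
pad 36 [ 0.4522 -0.1607  0.042 ] [ 0.446 -0.163  0.029] [ 0.459 -0.157  0.047]
vial 68 [ 0.4517 -0.1178  0.0542]
-0.15 [0.434 0.435 0.435 0.435 0.435 0.435 0.436 0.436 0.436 0.437 0.438 0.438
 0.438 0.439 0.439 0.439 0.439 0.44  0.44  0.446 0.446 0.466 0.467 0.468
 0.469 0.47  0.47  0.47  0.47  0.471 0.471]
-0.1 [0.433 0.434 0.434 0.434 0.435 0.436 0.437 0.437 0.439 0.439]
-0.085 []
```

jog_arm --increments '[0.002,0,0.0015,0,0,0.0025,0,0.001,0,0,0.0025,0,0.0001,0,0,0.0025,0,0.0001,0,0,0.0025,0,0.0001,0,0,0.0025,0,0.0001,0,0,0.0025,0,0.0001,0,0,0.0025,0,0.0001,0,0,0.0025,0,0.0001,0,0,0.0025,0,0.0001,0,0,0.0025,0,0.0001,0,0,0,0,0,0,0]'

```text
time: 8.92
tcp_pos: [0.4603, -0.2868, 0.2179]
ee_rot: [3.138, -0.03, 1.607]
contact_force: [-0.6, -0.6, -0.9]
width: 0.015
```

```bash
cat > p.py <<'E'
from h import *
st(); g=tool(); print('grasp',g.round(4),'line dx',round((g[0]-(0.4530-0.0365*(g[1]+.1)))*1000,1),'pad y',round(g[1]+.1605,4),'pad past mouth mm',round((g[1]+.1605+.061)*1000,1))
E
python3 p.py
```

```text
t 8.92 tcp [ 0.4603 -0.2868  0.2179] rot [ 3.1384 -0.0304  1.6066] F [-0.57 -0.61 -0.89] w 0.015
grasp [ 0.4607 -0.2821  0.0632] line dx 1.0 pad y -0.1216 pad past mouth mm -60.6
```

jog_arm --increments '[0.003,-0.0003,0.0002,0,0,0.0035,-0.0002,0.0002,0,0,0.0035,-0.0002,0.0002,0,0,0.0035,0,0.0002,0,0,0.0035,0,0.0001,0,0,0.0035,0,0.0001,0,0,0.0035,0,0.0001,0,0,0.0035,0,0.0001,0,0,0.0035,0,0.0001,0,0,0.003,0,0.0001,0,0,0.003,0,0.0001,0,0,0,0,0,0,0]'

```text
time: 9.92
tcp_pos: [0.458, -0.2456, 0.2174]
ee_rot: [3.138, -0.03, 1.607]
contact_force: [-0.2, -0.1, -0.6]
width: 0.0151
```

```bash
python3 p.py; python3 - <<'E'
from h import *
snap('scene','scene10.png'); snap('top','top10.png')
im=cv2.imread('pics/scene10.png'); cv2.imwrite('pics/s10z.png',cv2.resize(im[240:390,230:430],(800,600),interpolation=cv2.INTER_CUBIC))
E
```

```text
t 9.92 tcp [ 0.458  -0.2456  0.2174] rot [ 3.1383 -0.0304  1.6069] F [-0.21 -0.07 -0.62] w 0.0151
grasp [ 0.4584 -0.2409  0.0628] line dx 0.2 pad y -0.0804 pad past mouth mm -19.4
```

View pics/s10z.png

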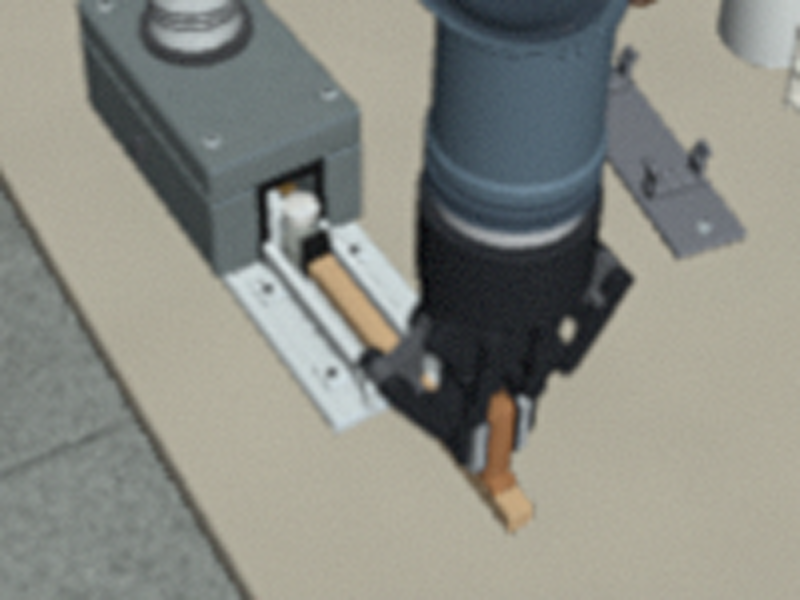

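jog_arm --increments '[0.0025,0,0.0001,0,0,0.0025,0,0.0001,0,0,0.0025,0,0.0001,0,0,0.0025,0,0.0001,0,0,0.0025,0,0.0001,0,0]'

```text
time: 10.43
tcp_pos: [0.4574, -0.2343, 0.2177]
ee_rot: [3.137, -0.028, 1.604]
contact_force: [-0.4, 0.4, -0.3]
width: 0.0154
```

jog_arm --increments '[0.002,0,0.0001,0,0,0.002,0,0.0001,0,0]'

```text
time: 10.6
tcp_pos: [0.4573, -0.2296, 0.2176]
ee_rot: [3.138, -0.028, 1.604]
contact_force: [-0.4, -0.6, -0.3]
width: 0.0154
```

jog_arm --increments '[0.002,0,0.0001,0,0,0.002,0,0.0001,0,0]'

```text
time: 10.77
tcp_pos: [0.4571, -0.2251, 0.2175]
ee_rot: [3.137, -0.028, 1.604]
contact_force: [0.4, -0.8, -1.1]
width: 0.0154
```

jog_arm --increments '[0.002,0,0.0001,0,0,0.002,0,0.0001,0,0]'

```text
time: 10.93
tcp_pos: [0.457, -0.2206, 0.2174]
ee_rot: [3.137, -0.028, 1.604]
contact_force: [0.4, 0.4, -0.6]
width: 0.0153
```

```bash
python3 p.py
```

```text
t 10.93 tcp [ 0.457  -0.2206  0.2174] rot [ 3.1374 -0.0283  1.6044] F [ 0.43  0.4  -0.58] w 0.0153
grasp [ 0.4575 -0.2162  0.0628] line dx 0.2 pad y -0.0557 pad past mouth mm 5.3
```

jog_arm --increments '[0.002,0,0.0001,0,0,0.002,0,0.0001,0,0]'

```text
time: 11.1
tcp_pos: [0.4568, -0.2162, 0.2173]
ee_rot: [3.137, -0.028, 1.604]
contact_force: [0.5, -0.3, -1.1]
width: 0.015
```

jog_arm --increments '[0.002,0,0.0001,0,0,0.002,0,0.0001,0,0]'

```text
time: 11.27
tcp_pos: [0.4568, -0.2121, 0.2174]
ee_rot: [3.137, -0.027, 1.604]
contact_force: [0.2, -2.6, 0.0]
width: 0.0154
```

jog_arm --increments '[0.002,0,0.0001,0,0,0.002,0,0.0001,0,0]'

```text
time: 11.43
tcp_pos: [0.4569, -0.2097, 0.218]
ee_rot: [3.134, -0.023, 1.603]
contact_force: [-0.1, -3.5, -0.2]
width: 0.0154
```

jog_arm --increments '[0.002,0,0.0001,0,0,0.002,0,0.0001,0,0]'

```text
time: 11.6
tcp_pos: [0.4569, -0.2073, 0.2186]
ee_rot: [3.133, -0.019, 1.602]
contact_force: [-0.5, -3.0, 0.3]
width: 0.0152
```

jog_arm --increments '[0.002,0,0.0001,0,0,0.002,0,0.0001,0,0]'

```text
time: 11.77
tcp_pos: [0.4568, -0.2046, 0.2191]
ee_rot: [3.131, -0.016, 1.601]
contact_force: [0.2, -4.2, 0.8]
width: 0.0152
```

```bash
python3 p.py
```

```text
t 11.77 tcp [ 0.4568 -0.2046  0.2191] rot [ 3.1311 -0.0164  1.6005] F [ 0.24 -4.17  0.85] w 0.0152
grasp [ 0.4583 -0.202   0.0644] line dx 1.6 pad y -0.0415 pad past mouth mm 19.5
```

jog_arm --increments '[0.004,-0.0003,0.0001,-0.002,0,0.004,-0.0003,0.0001,-0.002,0,0.004,-0.0003,0.0001,-0.002,0]'

```text
time: 12.02
tcp_pos: [0.4557, -0.1926, 0.2193]
ee_rot: [3.129, -0.015, 1.604]
contact_force: [0.8, -2.2, 0.2]
width: 0.0154
```

```bash
python3 p.py
```

```text
t 12.02 tcp [ 0.4557 -0.1926  0.2193] rot [ 3.1294 -0.0151  1.6045] F [ 0.81 -2.19  0.16] w 0.0154
grasp [ 0.4575 -0.1902  0.0647] line dx 1.2 pad y -0.0297 pad past mouth mm 31.3
```

jog_arm --increments '[0.004,-0.0003,0.0002,-0.001,0,0.0035,-0.0003,0.0002,-0.001,0]'

```text
time: 12.18
tcp_pos: [0.4549, -0.1836, 0.219]
ee_rot: [3.129, -0.016, 1.607]
contact_force: [-0.4, -2.2, 0.2]
width: 0.0153
```

jog_arm --increments '[0.003,-0.0002,0.0001,0,0]'

```text
time: 12.27
tcp_pos: [0.4547, -0.1797, 0.2189]
ee_rot: [3.129, -0.017, 1.608]
contact_force: [-0.2, -2.3, 1.0]
width: 0.0153
```

jog_arm --increments '[0.003,-0.0002,0.0001,0,0]'

```text
time: 12.35
tcp_pos: [0.4544, -0.1761, 0.2188]
ee_rot: [3.129, -0.017, 1.608]
contact_force: [0.8, -3.3, 0.7]
width: 0.0149
```

jog_arm --increments '[0.003,-0.0002,0.0001,0,0]'

```text
time: 12.43
tcp_pos: [0.454, -0.1726, 0.2188]
ee_rot: [3.129, -0.017, 1.609]
contact_force: [1.1, -2.8, 0.7]
width: 0.0156
```

```bash
python3 p.py
```

```text
t 12.43 tcp [ 0.454  -0.1726  0.2188] rot [ 3.1293 -0.0173  1.6085] F [ 1.06 -2.79  0.66] w 0.0156
grasp [ 0.4558 -0.1698  0.0641] line dx 0.3 pad y -0.0093 pad past mouth mm 51.7
```

jog_arm --increments '[0.003,0,0.0001,0,0]'

```text
time: 12.52
tcp_pos: [0.4539, -0.1692, 0.2187]
ee_rot: [3.129, -0.017, 1.609]
contact_force: [0.2, -3.4, 0.5]
width: 0.0153
```

jog_arm --increments '[0.003,0,0.0001,0,0]'

```text
time: 12.6
tcp_pos: [0.4538, -0.1658, 0.2187]
ee_rot: [3.129, -0.017, 1.608]
contact_force: [-0.4, -1.9, 0.2]
width: 0.0155
```

jog_arm --increments '[0.003,0,0.0001,0,0]'

```text
time: 12.68
tcp_pos: [0.4536, -0.1625, 0.2187]
ee_rot: [3.129, -0.018, 1.608]
contact_force: [0.7, -3.9, 0.2]
width: 0.0152
```

jog_arm --increments '[0.003,0,0.0001,0,0]'

```text
time: 12.77
tcp_pos: [0.4535, -0.1592, 0.2186]
ee_rot: [3.129, -0.018, 1.608]
contact_force: [-0.9, -3.2, 0.2]
width: 0.0151
```

jog_arm --increments '[0.003,0,0.0001,0,0]'

```text
time: 12.85
tcp_pos: [0.4534, -0.156, 0.2186]
ee_rot: [3.129, -0.017, 1.608]
contact_force: [0.8, -2.5, 0.6]
width: 0.0155
```

jog_arm --increments '[0.003,0,0.0001,0,0]'

```text
time: 12.93
tcp_pos: [0.4532, -0.1527, 0.2186]
ee_rot: [3.129, -0.017, 1.608]
contact_force: [1.5, -3.3, 0.8]
width: 0.0152
```

jog_arm --increments '[0.003,0,0.0001,0,0]'

```text
time: 13.02
tcp_pos: [0.4531, -0.1495, 0.2185]
ee_rot: [3.129, -0.017, 1.608]
contact_force: [1.0, -3.2, 1.3]
width: 0.0155
```

jog_arm --increments '[0.003,0,0.0001,0,0]'

```text
time: 13.1
tcp_pos: [0.4529, -0.1462, 0.2185]
ee_rot: [3.129, -0.017, 1.608]
contact_force: [0.2, -3.4, 1.0]
width: 0.0155
```

jog_arm --increments '[0.003,0,0.0001,0,0]'

```text
time: 13.18
tcp_pos: [0.453, -0.1442, 0.2188]
ee_rot: [3.128, -0.014, 1.608]
contact_force: [0.2, -9.7, 2.5]
width: 0.0158
```

jog_arm --increments '[0.003,0,0.0001,0,0]'

```text
time: 13.27
tcp_pos: [0.453, -0.1431, 0.2193]
ee_rot: [3.126, -0.01, 1.607]
contact_force: [-1.2, -8.7, 3.6]
width: 0.0149
```

jog_arm --increments '[0,0,0,0,0,0,0,0,0,0]'

```text
time: 13.43
tcp_pos: [0.4527, -0.1432, 0.2193]
ee_rot: [3.126, -0.009, 1.607]
contact_force: [0.5, -3.6, 0.2]
width: 0.0158
```

```bash
python3 p.py
```

```text
t 13.43 tcp [ 0.4527 -0.1432  0.2193] rot [ 3.1263 -0.0088  1.6073] F [ 0.53 -3.58  0.22] w 0.0158
grasp [ 0.455  -0.1418  0.0646] line dx 0.5 pad y 0.0187 pad past mouth mm 79.7
```

jog_arm --increments '[-0.002,0,0,0,0,-0.005,0,0,0,0,-0.01,0,0,0,0,-0.012,0,0,0,0,-0.012,0,0,0,0,-0.012,0,0,0,0,-0.012,0,0,0,0,-0.012,0,0,0,0,-0.01,0,0,0,0,-0.006,0,0,0,0,0,0,0,0,0]'

```text
time: 14.35
tcp_pos: [0.4547, -0.2347, 0.2127]
ee_rot: [3.14, -0.027, 1.617]
contact_force: [0.4, 0.2, -1.4]
width: 0.015
```

```bash
python3 p.py; python3 - <<'E'
from h import *
snap('scene','scene11.png')
im=cv2.imread('pics/scene11.png'); cv2.imwrite('pics/s11z.png',cv2.resize(im[240:390,230:430],(800,600),interpolation=cv2.INTER_CUBIC))
E
```

```text
t 14.35 tcp [ 0.4547 -0.2347  0.2127] rot [ 3.1396 -0.0274  1.6169] F [ 0.37  0.24 -1.4 ] w 0.015
grasp [ 0.4548 -0.2304  0.0581] line dx -3.0 pad y -0.0699 pad past mouth mm -8.9
```

View pics/s11z.png

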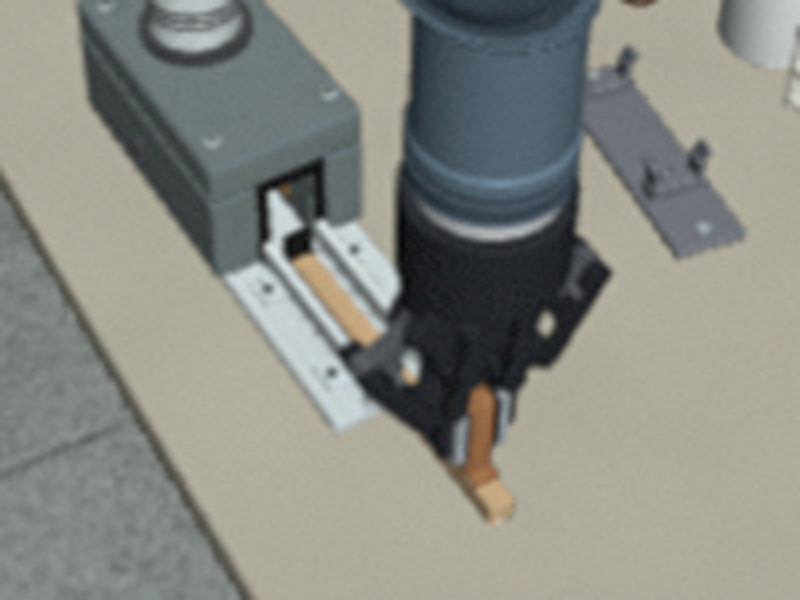

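jog_arm --increments '[-0.005,0.001,-0.002,0.004,0,-0.008,0.001,-0.002,0.003,0,-0.008,0.001,-0.002,0.002,0,-0.004,0,-0.004,0,0,0,0,-0.008,0,0,0,0,-0.012,0,0,0,0,-0.015,0,0,0,0,-0.015,0,0,0,0,-0.015,0,0,0,0,-0.008,0,0,0,0,0,0,0]'

```text
time: 15.32
tcp_pos: [0.4593, -0.2618, 0.3031]
ee_rot: [3.14, -0.032, 1.61]
contact_force: [0.8, 0.2, -0.7]
width: 0.0156
```

```bash
python3 p.py; python3 - <<'E'
from h import *
snap('scene','scene12.png'); snap('wrist','wrist12.png')
im=cv2.imread('pics/scene12.png'); cv2.imwrite('pics/s12z.png',cv2.resize(im[240:390,230:430],(800,600),interpolation=cv2.INTER_CUBIC))
E
```

```text
t 15.32 tcp [ 0.4593 -0.2618  0.3031] rot [ 3.1403 -0.0319  1.6104] F [ 0.82  0.2  -0.72] w 0.0156
grasp [ 0.4593 -0.2569  0.1485] line dx 0.6 pad y -0.0964 pad past mouth mm -35.4
```

View pics/s12z.png

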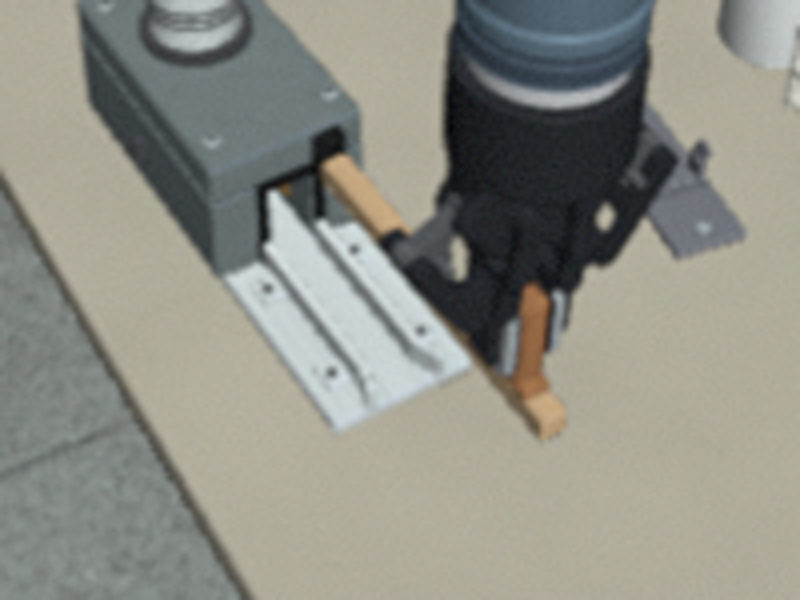

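View pics/wrist12.png

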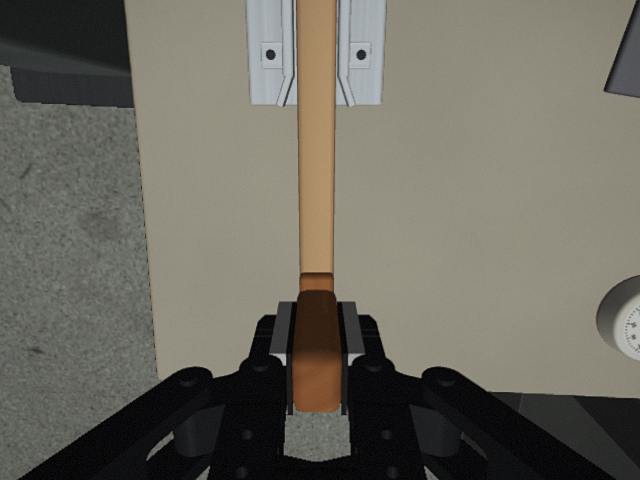

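```bash
python3 - <<'E'
from h import *
plang([0.655,-0.1515,0.142],1.444,0.0,vmax=.026)
E
```

```text
grasp now [ 0.4586 -0.2563  0.1468]
9
[0.0107, 0.0223, 0.0009, 0.019, 0.0, 0.0111, 0.0221, 0.0009, 0.019, 0.0, 0.0116, 0.0219, 0.0009, 0.019, 0.0, 0.012, 0.0216, 0.0009, 0.019, 0.0, 0.0124, 0.0214, 0.0009, 0.019, 0.0, 0.0128, 0.0212, 0.0009, 0.019, 0.0, 0.0131, 0.0209, 0.0009, 0.019, 0.0, 0.0135, 0.0207, 0.0009, 0.019, 0.0, 0.0139, 0.0204, 0.0009, 0.019, 0.0]
```

jog_arm --increments '[0.0105,0.022,0,0.018,0,0.011,0.022,0,0.018,0,0.0115,0.022,0,0.018,0,0.012,0.0215,0,0.018,0,0.0125,0.0215,0,0.018,0,0.013,0.021,0,0.018,0,0.013,0.021,0,0.018,0,0.0125,0.02,0,0.017,0,0.006,0.01,0,0.01,0,0,0,0,0,0,0,0,0,0,0]'

```text
time: 16.33
tcp_pos: [0.6439, -0.1581, 0.2881]
ee_rot: [-3.108, -0.037, 1.446]
contact_force: [-0.3, -0.7, 0.2]
width: 0.0154
```

```bash
python3 - <<'E'
from h import *
st();plang([0.655,-0.1515,0.12],1.444,0.0,vmax=.01)
E
```

```text
t 16.33 tcp [ 0.6439 -0.1581  0.2881] rot [-3.1084 -0.0372  1.4462] F [-0.27 -0.66  0.22] w 0.0154
grasp now [ 0.6395 -0.1518  0.1336]
3
[0.0006, 0.0053, 0.0044, 0.001, 0.0, 0.0006, 0.0053, 0.0044, 0.001, 0.0, 0.0006, 0.0053, 0.0044, 0.001, 0.0]
```

jog_arm --increments '[0.0005,0.006,0.003,0.001,0,0.0005,0.006,0.003,0.001,0,0,0.003,0.002,0,0,0,0,0,0,0,0,0,0,0,0]'

```text
time: 16.75
tcp_pos: [0.6547, -0.1637, 0.2774]
ee_rot: [-3.102, -0.036, 1.436]
contact_force: [0.0, -0.0, -0.5]
width: 0.0152
```

```bash
python3 - <<'E'
from m import *
st();plang([0.655,-0.1515,0.10],1.444,0.0,vmax=.01)
snap('wrist','wrist13.png'); snap('scene','scene13.png')
im=cv2.imread('pics/scene13.png'); cv2.imwrite('pics/s13z.png',cv2.resize(im[180:330,310:510],(800,600),interpolation=cv2.INTER_CUBIC))
E
```

```text
t 16.75 tcp [ 0.6547 -0.1637  0.2774] rot [-3.1022 -0.0356  1.4363] F [ 0.01 -0.04 -0.49] w 0.0152
grasp now [ 0.6495 -0.1575  0.1229]
3
[0.0019, 0.0019, 0.0076, -0.003, 0.0, 0.0019, 0.0019, 0.0076, -0.003, 0.0, 0.0019, 0.0019, 0.0076, -0.003, 0.0]
```

View pics/wrist13.png

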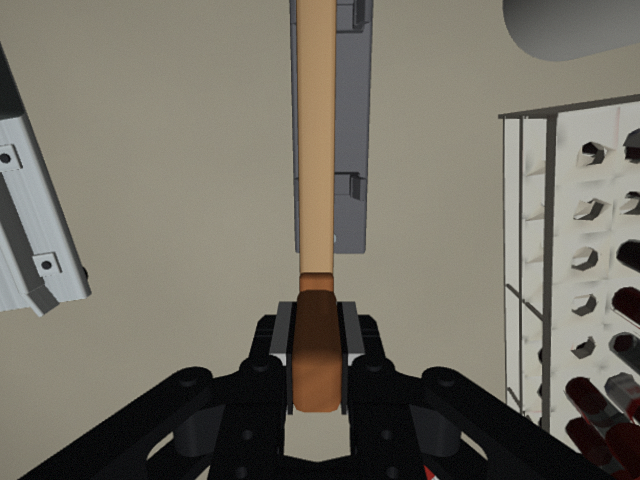

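View pics/s13z.png

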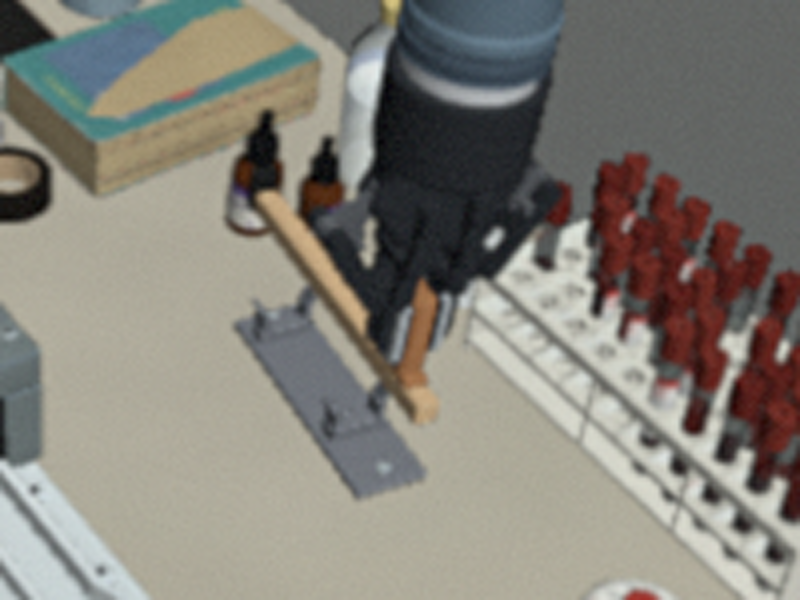

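jog_arm --increments '[0.003,0.003,0.006,-0.004,0,0.003,0.003,0.006,-0.004,0,0,0,0.004,0,0,0,0,0,0,0,0,0,0,0,0]'

```text
time: 17.27
tcp_pos: [0.6613, -0.1574, 0.2605]
ee_rot: [-3.104, -0.037, 1.445]
contact_force: [-0.4, -0.4, -0.9]
width: 0.0154
```

```bash
python3 - <<'E'
from m import *
st();plang([0.655,-0.1515,0.09],1.444,0.0,vmax=.01)
E
```

```text
t 17.27 tcp [ 0.6613 -0.1574  0.2605] rot [-3.1037 -0.0367  1.4448] F [-0.44 -0.41 -0.92] w 0.0154
grasp now [ 0.6562 -0.1511  0.106 ]
2
[-0.0006, -0.0003, 0.008, 0.0, 0.0, -0.0006, -0.0003, 0.008, 0.0, 0.0]
```

jog_arm --increments '[0,0,0.007,0,0,-0.0005,0,0.007,0,0,-0.0005,0,0.007,0,0,0,0,0.005,0,0,0,0,0.003,0,0,0,0,0,0,0,0,0,0,0,0]'

```text
time: 17.85
tcp_pos: [0.6595, -0.1569, 0.2271]
ee_rot: [-3.101, -0.037, 1.445]
contact_force: [-0.7, -0.1, -0.3]
width: 0.0149
```

```bash
python3 - <<'E'
from m import *
st();plang([0.655,-0.1515,0.063],1.444,0.0,vmax=.01)
snap('wrist','wrist14.png'); snap('scene','scene14.png')
im=cv2.imread('pics/scene14.png'); cv2.imwrite('pics/s14z.png',cv2.resize(im[180:330,310:510],(800,600),interpolation=cv2.INTER_CUBIC))
E
```

```text
t 17.85 tcp [ 0.6595 -0.1569  0.2271] rot [-3.1014 -0.0366  1.445 ] F [-0.7  -0.13 -0.28] w 0.0149
grasp now [ 0.6541 -0.1505  0.0726]
1
[-0.0013, 0.0014, 0.0096, 0.001, 0.0]
```

View pics/wrist14.png

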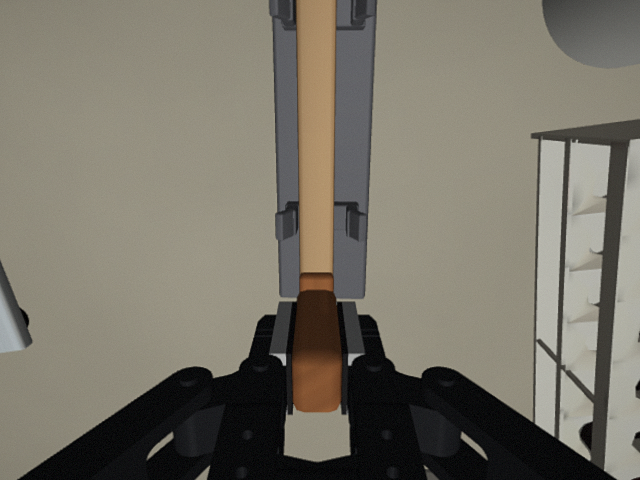

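View pics/s14z.png

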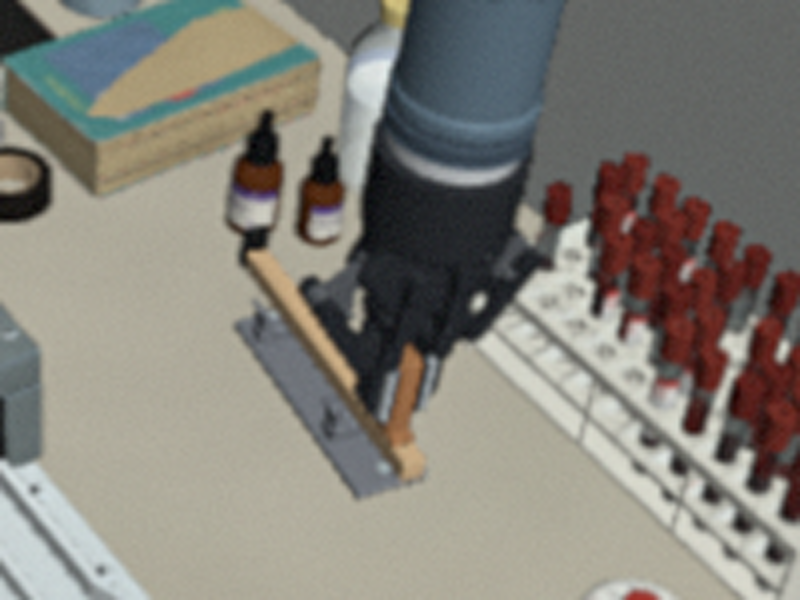

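jog_arm --increments '[-0.0005,0.0007,0.003,0,0,0,0.0005,0.003,0,0,0,0,0.002,0,0,0,0,0,0,0,0,0,0,0,0]'

```text
time: 18.37
tcp_pos: [0.6613, -0.1576, 0.22]
ee_rot: [-3.105, -0.036, 1.445]
contact_force: [-0.2, -0.4, -1.2]
width: 0.0155
```

```bash
python3 - <<'E'
from m import *
st();plang([0.655,-0.1515,0.062],1.444,0.0,vmax=.01)
E
```

```text
t 18.37 tcp [ 0.6613 -0.1576  0.22  ] rot [-3.1047 -0.0364  1.4451] F [-0.2  -0.35 -1.24] w 0.0155
grasp now [ 0.6563 -0.1513  0.0655]
1
[-0.0005, -0.0012, 0.0036, 0.001, 0.0]
```

jog_arm --increments '[0,-0.0005,0.002,0,0,0,0,0.0015,0,0,0,0,0,0,0,0,0,0,0,0]'

```text
time: 18.7
tcp_pos: [0.6607, -0.1574, 0.2164]
ee_rot: [-3.105, -0.037, 1.445]
contact_force: [-0.2, -0.1, -0.4]
width: 0.0152
```

```bash
python3 - <<'E'
from m import *
st();print(tool())
snap('wrist','wrist15.png')
E
```

```text
t 18.7 tcp [ 0.6607 -0.1574  0.2164] rot [-3.1051 -0.0365  1.4452] F [-0.21 -0.14 -0.39] w 0.0152
[ 0.65581611 -0.15107407  0.06192885]
```

View pics/wrist15.png

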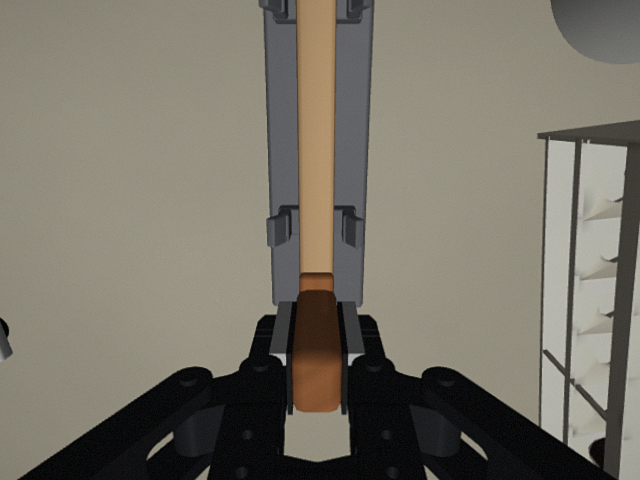

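jog_arm --increments '[0,0,0.001,0,0,0,0,0,0,0,0,0,0,0,0.02,0,0,0,0,0.03,0,0,0,0,0.045,0,0,0,0,0.05,0,0,0,0,0.05,0,0,0,0,0.05]'

```text
time: 19.42
tcp_pos: [0.6613, -0.1575, 0.2165]
ee_rot: [-3.107, -0.037, 1.445]
contact_force: [0.1, 0.2, -0.0]
width: 0.0497
```

```bash
python3 - <<'E'
from m import *
st();snap('wrist','wrist16.png')
E
```

```text
t 19.42 tcp [ 0.6613 -0.1575  0.2165] rot [-3.1071 -0.0367  1.4451] F [ 0.1   0.24 -0.03] w 0.0497
```

View pics/wrist16.png

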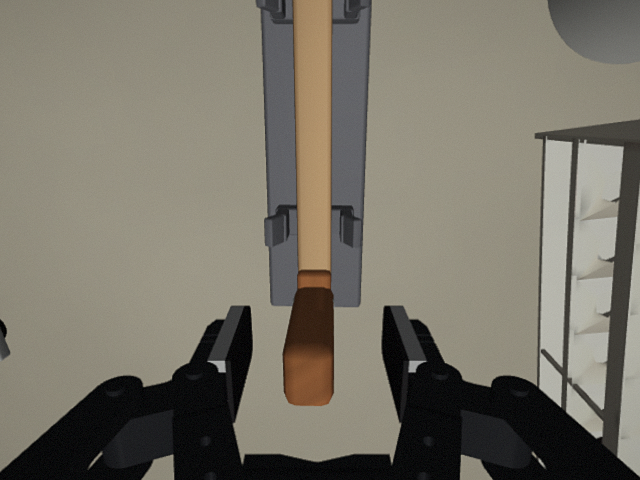

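Stick is free and lies in both saddles. Lift away and check.

jog_arm --increments '[0,0,-0.01,0,0.05,0,0,-0.02,0,0.05,0,0,-0.02,0,0.05,0,0,-0.02,0,0.05,0,0,-0.02,0,0.05,0,0,-0.01,0,0.05,0,0,0,0,0.05,0,0,0,0,0.05]'

```text
time: 20.13
tcp_pos: [0.6639, -0.1622, 0.3232]
ee_rot: [-3.106, -0.037, 1.444]
contact_force: [-0.2, -0.2, -0.4]
width: 0.0501
```

```bash
python3 - <<'E'
from m import *
st();snap('wrist','wrist17.png'); snap('scene','scene17.png')
stick('wrist17.png',(0,330,280,345))
im=cv2.imread('pics/scene17.png'); cv2.imwrite('pics/s17z.png',cv2.resize(im[180:360,230:470],(800,600),interpolation=cv2.INTER_CUBIC))
W,im=cloud('wrist17.png'); z=W[...,2]
roi=np.zeros(z.shape,bool); roi[0:300,240:400]=1
m=roi&(abs(z-.006)<.003); P=W[m]; r=cv2.minAreaRect(P[:,:2].astype(np.float32)); print('rest',m.sum(),r)
E
```

```text
t 20.13 tcp [ 0.6639 -0.1622  0.3232] rot [-3.1056 -0.0367  1.4441] F [-0.15 -0.23 -0.42] w 0.0501
bar 4556 [ 0.6643 -0.0717] yaw 1.4524 z 0.0278
[-0.069   0.0566] [-0.0064  0.      0.0065] front end [ 0.671  -0.0156]
handle top 1014 0.0794
-0.08999342625855483 -0.06882232708885731 -0.0076431727976972955 0.007406951234497105 center [ 0.65504814 -0.15059744]
rest 7642 ((0.6621139049530029, -0.08822967112064362), (0.14920850098133087, 0.043994128704071045), 82.67267608642578)
```

View pics/wrist17.png

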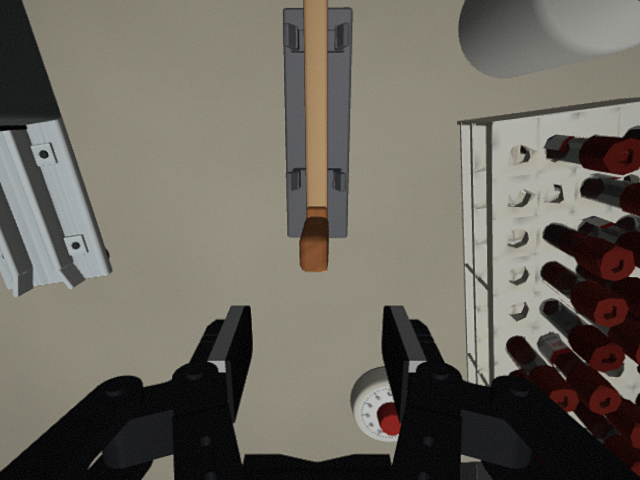

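View pics/s17z.png

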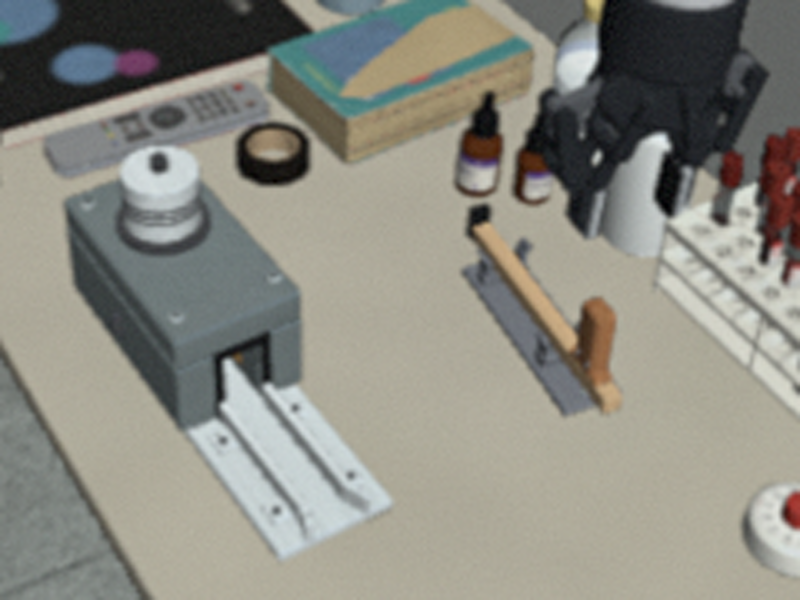

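```bash
python3 - <<'E'
from h import *
st(); print(job.finish_job())
E
```

```text
t 20.23 tcp [ 0.6636 -0.1621  0.3221] rot [-3.104  -0.0367  1.444 ] F [ 0.47 -0.9  -0.12] w 0.0499
the job is handed in; nothing more can be done
None
```

The vial is pushed home against the cushion, the stick is back in its rest, and I handed the job in at 20.2 s of the 50 s allowed. I could not see the vial inside the tunnel, so "home" rests on the forces I felt.

**Pushing the vial:**
- Sliding it on between the shoes took about 2 to 4 N. The reading jumped to about 9.7 N with the pad roughly 80 mm past the mouth.
- That rise, over about 2 mm of travel, fits the cushion's stated stiffness and puts its face at about 102 mm, inside the 65 to 125 mm range.
- I held the press for about 0.17 s, ending at about 3.6 N. The highest force I read was 9.7 N against the 18 N limit, but force was only read at the end of each move.

**Last checks on the stick:**
- The last wrist picture shows the stick lying in both saddles, handle up. Its origin is about 63 mm behind the rest's centre, within about 1 mm of the middle line, and about 0.01 rad off in direction.
- The gripper was open and about 10 cm above the stick when I handed in.

**What went less well or was not checked:**
- The tool's tilt drifted by up to about 0.03 rad during the job. While drawing the stick out, it ran about 3 mm off the middle line and on the channel floor, with no notable force.
- I did not measure the positions of the other things on the table. The pictures show nothing disturbed, but they did not cover all of them.

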